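# Hold a front panel over its housing for screwing

### The job

Slide the black carrier with the open housing (the orange block is its handle) along the mat, never lifting it, from the white corner marks until it sits squarely within the yellow corner marks, its handle on the side towards the robot, and let go of it. Then pick up the aluminium front panel (it has a bar handle) and hold it level and still about 15 mm above the housing, never touching the housing with it, the window over the blue display and its four holes straight over the four brass threaded inserts, so that I can start the screws. Finish while still holding it there, and leave the tin, pliers and screw dish where they are.

Things in the scene. Friction and masses are not known exactly. Their poses are not given: they have to be found in the camera images.
- work_mark: Four yellow painted corner marks on the green mat (flat, nothing to touch): the work place. Origin at their centre on the mat surface (z = 0). The carrier belongs there with its x axis along this x axis (the same way round); the marks leave about 8 mm of play on each side of the carrier.
- park_mark: Four white painted corner marks of the same shape: the parking place, where the carrier starts, to the left or the right of the work place.
- carrier: Loose black carrier board 150 mm (its x) by 130 mm (its y), 8 mm thick, about 0.6 kg with all it bears, flat on the mat; origin at the centre of its underside, z up. Fixed on it: an orange upright handle block at its -x end and a grey open-topped instrument housing, with a clear gap of 29 mm between them.
- housing (a point): Centre of the housing's open top, level with its rim: at (28, 0, 48) mm from the carrier's origin. The housing is 84 mm (carrier's x) by 120 mm (y). In it, below the rim, are a green circuit board and, towards +y, a blue display.
- carrier_handle (a point): Grasp point of the orange handle block: at (-55, 0, 46) mm from the carrier's origin. The block is 16 mm wide (carrier's y: pinch it this way) and 24 mm long (carrier's x), and its top is 62 mm above the carrier's underside.
- panel: Loose aluminium front panel 90 mm (its x) by 126 mm (its y), 4 mm thick, about 0.2 kg, flat on the mat, across the work place from the parking place; origin at the centre of its underside, z up. A 44 by 28 mm window lies 34 mm to +y, 8 mm holes at the corners. It belongs straight over housing, axes along the carrier's; then each hole is above the insert of the same number.
- panel_handle (a point): Grasp point: centre of the panel's bar handle, at (0, -8, 33) mm from the panel's origin, close to the centre of mass. The bar is 14 mm wide (panel's y: pinch it this way), 14 mm high and 66 mm long (panel's x); its top is 40 mm above the panel's underside; it stands on two 8 mm posts at its ends, with 22 mm free below it.
- insert0 (a point): Centre of the top of a brass threaded insert (dark 5.6 mm hole in a 12 mm brass boss) in a corner of the housing: +36 mm in x and +54 mm in y from the housing's centre, 48 mm above the carrier's underside, level with the rim.
- hole0 (a point): Centre of a screw hole (8 mm) of the panel, on its underside: +36 mm in x and +54 mm in y from the panel's origin.
- insert1 (a point): Centre of the top of a brass threaded insert (dark 5.6 mm hole in a 12 mm brass boss) in a corner of the housing: -36 mm in x and +54 mm in y from the housing's centre, 48 mm above the carrier's underside, level with the rim.
- hole1 (a point): Centre of a screw hole (8 mm) of the panel, on its underside: -36 mm in x and +54 mm in y from the panel's origin.
- insert2 (a point): Centre of the top of a brass threaded insert (dark 5.6 mm hole in a 12 mm brass boss) in a corner of the housing: -36 mm in x and -54 mm in y from the housing's centre, 48 mm above the carrier's underside, level with the rim.
- hole2 (a point): Centre of a screw hole (8 mm) of the panel, on its underside: -36 mm in x and -54 mm in y from the panel's origin.
- insert3 (a point): Centre of the top of a brass threaded insert (dark 5.6 mm hole in a 12 mm brass boss) in a corner of the housing: +36 mm in x and -54 mm in y from the housing's centre, 48 mm above the carrier's underside, level with the rim.
- hole3 (a point): Centre of a screw hole (8 mm) of the panel, on its underside: +36 mm in x and -54 mm in y from the panel's origin.
- tin: Bystander: round blue tin with a light blue lid, 60 mm across, 22 mm high; origin at the centre of its underside. Leave it alone.
- pliers: Bystander: small pliers with black grips, 120 mm long, 12 mm high, lying flat; origin at the joint, on the mat. Leave them alone.
- dish: Bystander: yellow screw dish 70 by 90 mm, 18 mm high; origin at the centre of its underside. Leave it alone.
Not all that is in view belongs to the job. Of the things that look like the carrier, the middle-sized one is meant.

How it is judged:
By the outcome, as a careful person would: the job done as asked, in the order asked, and still so for the second after the job is handed in, while the arm keeps its last pose, push and grip.
It also fails if it takes over 64 s, if anything falls off the work surface, if the arm or the gripper's body presses on something with over 40 N, if the wrist force passes 120 N, or if a joint passes its speed limit or range.

### The arm

A 6-joint arm with a two-finger parallel gripper is mounted at the origin on the work surface. World frame = base frame: x ahead of the robot, y to its left, z up, the work surface at z = 0. Lengths are in m, angles in rad, forces in N, time in s.
With the tool pointing down it reaches from about 0.275 to 0.825 m from the base axis. Payload 4.9 kg.
Tool frame: the origin (TCP) lies midway between the tips of the shut fingers; the grasp point (between the pads) lies 19 mm behind it; x points along the fingers, y is the direction in which the jaws open and shut, and the axes are right-handed (so a half turn about x gives the same grasp; the last joint's range is limited). The gripper opens to 85 mm and grips with 20 to 120 N. Pads are 22 mm wide; open, the fingers measure 114 mm over their backs; the gripper's body (76 mm by 85 mm) begins 54 mm behind the grasp point. The pads swing forward as they close: fully open they stand 13 mm farther back than shut.
Start: joints at [1.2, 0.326, -0.193, 1.052, 0, 1.437], TCP at [0.129, 0.535, 0.231] pointing down, gripper open.
Joint ranges: [-2.65, 2.65], [-0.97, 1.79], [-1.3, 1.35], [-1.93, 2.1], [-1.47, 1.37], [-3.14, 3.14]. Speed limits (rad/s): [2.57, 2.57, 3.14, 3.14, 3.14, 3.14].

### API

Orientations are given as [roll, pitch, yaw] about the fixed x, y, z axes, in that order (R = Rz(yaw) Ry(pitch) Rx(roll)).
In Python, from bench import bot gives the robot as it stands.
- The arm moves only by the tool drive_tool, never from a script. Its argument "targets" is a list of rows, each a list of 3 entries, a list of its own where there are three numbers: the shift along the tool's x, y, z in mm, then the turn about the tool's x in rad, then the finger opening in mm, from 0 to 85.4. In form: [[[x, y, z], yaw, hand], ...]. A call has 1 to 5 rows; each row is the pose to reach, as a shift and turn from the pose commanded when the call began, along the tool's axes at that moment; what a row does not reach only later rows make up. A row lasts 1/10 s, in which the tool goes at most 50 mm and 8.59 degrees, less where a joint would pass 70% of its speed; a pose out of reach is approached as far as the arm can. A call with a gripper value outside its range is refused whole. The fingers move at their own pace and stop on an object; "grip_force" is the grip in N (left out, the last holds). Time passes only in rows, so rows that repeat a pose let the fingers close. It gives the time, the measured TCP pose, the force and the opening at its end, in the units of the state.
- bot.sense(): the state, without advancing time (a new reading comes with each control period).
- bot.grab_frame(name): name is "scene" or "top" or "wrist"; returns (picture, depth): 400x640x3 uint8, red, green, blue; 400x640 float32, m along the optical axis (not along the pixel's ray), 0 where there is no reading.
- bot.camera_model(name): a dict with "mtx" (3x3 intrinsics, pixels), "position" and "rotation" of the camera in the world; the wrist camera has in their place "T_tool_cam" (4x4, takes a point from camera to tool coordinates, whose origin is the TCP and whose axes are the tool frame's). Camera axes: x right, y up, looking along -z (the intrinsics and any distortion apply to the point x, -y, -z); pixel columns grow to the right and rows downward; lengths in m; the calibration is good to about 2 mm. The wrist camera is an equidistant fisheye: a pixel r from the principal point sees the ray r / f radians off the axis. A picture is of the moment at which its call begins: read the wrist's pose just before it. camera_model takes no time and is no camera call.
- bot.job_done(): hands the job in, once; it reports no verdict.
The state is a dict: "time": time; "qpos": joint angles; "joint_vel": joint speeds; "effort": joint torques, N m; "ee_pos": TCP position; "orientation": TCP orientation; "wrist_force": force on the tool from outside, world axes, zero at the start; "torque": the same for the moment, N m; "width": finger opening in m.
Only numpy, scipy, OpenCV 4.12 (cv2) and the standard library are available. Lean on these libraries where they do the work, as an engineer would, in place of code of your own. Each camera call takes 0.05 s, during which the arm holds its last target.

## Working session

There is one attempt and no reset: what is moved stays moved. The work goes in short steps, Python scripts to look and compute and a tool call to move; the robot and the scene stay as the last step left them, time stands still between calls to the robot, and variables do not carry over. Pictures are saved under pics/ and viewed, and the job is handed in when it is done.

Besides the shell and the picture viewer there is one more tool, called after "Emit:" by a JSON object that holds its "method" and its "body", one argument or row to a line. drive_tool: Moves the arm, as the interface text tells. Its arguments: {"type":"object","properties":{"targets":{"type":"array","items":{"type":"array"}},"grip_force":{"type":"number"}},"required":["targets"]}

```bash
mkdir -p pics; ls; python3 - <<'E'
from bench import bot
import cv2, numpy as np
s=bot.sense(); print(s)
for n in ("scene","top","wrist"):
    m=bot.camera_model(n); print(n,{k:np.round(v,4).tolist() if not isinstance(v,str) else v for k,v in m.items()})
for n in ("top","scene"):
    p,d=bot.grab_frame(n); cv2.imwrite(f"pics/{n}0.png",p[:,:,::-1]); np.save(f"{n}0d.npy",d)
E
```

```text
pics
{'time': 0.0, 'qpos': array([ 1.19979291e+00,  3.26928609e-01, -1.93589299e-01,  1.05198952e+00,
        2.31748269e-05,  1.43660170e+00]), 'joint_vel': array([ 0.00012641,  0.00062354,  0.0006662 ,  0.00017264, -0.00087571,
       -0.00139044]), 'effort': array([ 1.12539579e-03, -4.43397582e+01,  2.62441063e+01,  1.52819435e-02,
       -2.55918167e-04, -5.65532346e-06]), 'ee_pos': array([0.12879849, 0.53411167, 0.23050809]), 'orientation': array([-1.71853389,  1.56908506, -1.9553427 ]), 'wrist_force': array([-0.39349095, -0.45136823,  0.38198813]), 'torque': array([0.035813  , 0.00062556, 0.01886488]), 'width': 0.08544899099190854}
scene {'mtx': [[512.4319, 0.0, 315.2385], [0.0, 512.4319, 199.0975], [0.0, 0.0, 1.0]], 'position': [1.5739, 0.4607, 0.9282], 'rotation': [0.9044, -0.0088, 1.9234]}
top {'mtx': [[431.6634, 0.0, 317.2572], [0.0, 431.6634, 199.9952], [0.0, 0.0, 1.0]], 'position': [0.4315, 0.0795, 1.0567], 'rotation': [0.1283, -0.0023, -1.5697]}
wrist {'mtx': [[309.7069, 0.0, 314.3578], [0.0, 309.7069, 202.0003], [0.0, 0.0, 1.0]], 'T_tool_cam': [[0.0004, 0.3285, -0.9445, -0.1423], [1.0, -0.0006, 0.0002, -0.0006], [-0.0005, -0.9445, -0.3285, -0.0838], [0.0, 0.0, 0.0, 1.0]]}
```

View pics/top0.png

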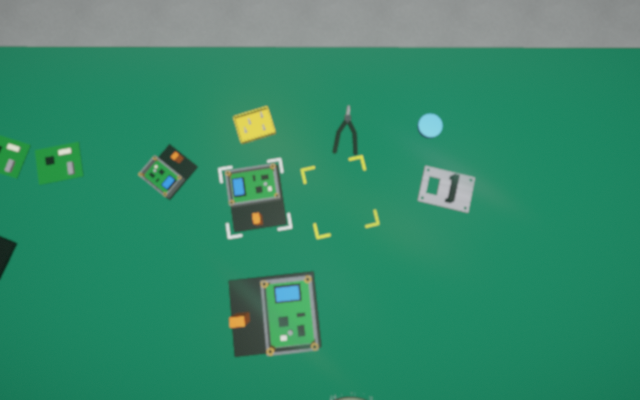

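View pics/scene0.png

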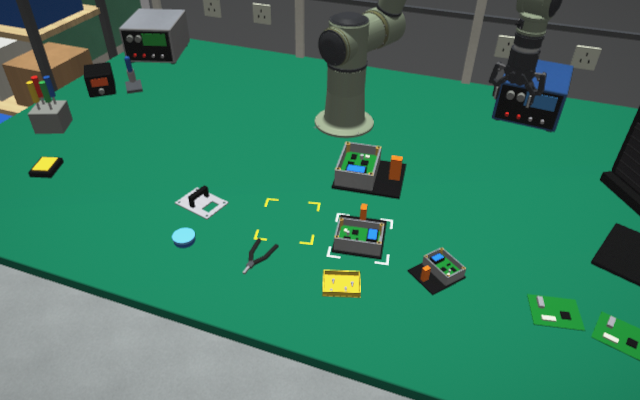

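The three carrier look-alikes in the top picture are:
- a small one at (167,172), with its handle at (176,156)
- a middle-sized one at (256,198), inside the white marks, with its handle at (256,218)
- a large one at (275,315)

The middle one fits both by size (about 55 x 65 px, close to 130 x 150 mm) and by its white marks. The yellow marks are at about (340,197) and the panel at (447,189). I'll confirm this in an enlarged crop.

```bash
cat > h.py <<'E'
import numpy as np, cv2
from scipy.spatial.transform import Rotation as R
from bench import bot
def rpy(v): return R.from_euler('xyz',v).as_matrix()
def tool(s): return rpy(s["orientation"]), np.array(s["ee_pos"])
def rays(name,px,s=None):
    m=bot.camera_model(name); K=np.array(m["mtx"]); px=np.atleast_2d(np.array(px,float))
    a=(px-K[:2,2])/K[0,0]
    if name=="wrist":
        th=np.linalg.norm(a,axis=1); k=np.where(th>1e-9,np.sin(th)/np.maximum(th,1e-9),1)
        d=np.c_[a[:,0]*k,-a[:,1]*k,-np.cos(th)]
        T=np.array(m["T_tool_cam"]); Rt,p=tool(s)
        return Rt@T[:3,3]+p, d@(Rt@T[:3,:3]).T
    d=np.c_[a[:,0],-a[:,1],-np.ones(len(a))]
    return np.array(m["position"]), d@rpy(m["rotation"]).T
def onplane(name,px,z,s=None):
    o,d=rays(name,px,s); t=(z-o[2])/d[:,2]; return o+d*t[:,None]
def proj(name,P,s=None):
    m=bot.camera_model(name); K=np.array(m["mtx"]); P=np.atleast_2d(P)
    if name=="wrist":
        T=np.array(m["T_tool_cam"]); Rt,p=tool(s); Rc=Rt@T[:3,:3]; o=Rt@T[:3,3]+p
        c=(P-o)@Rc; rho=np.hypot(c[:,0],c[:,1]); th=np.arctan2(rho,-c[:,2]); k=th/np.maximum(rho,1e-9)
        return np.c_[c[:,0]*k,-c[:,1]*k]*K[0,0]+K[:2,2]
    c=(P-np.array(m["position"]))@rpy(m["rotation"])
    return np.c_[c[:,0]/-c[:,2],-c[:,1]/-c[:,2]]*K[0,0]+K[:2,2]
def grab(name,fn):
    s=bot.sense(); p,d=bot.grab_frame(name); cv2.imwrite(fn,p[:,:,::-1]); return s,p,d
def blobs(mask,amin=8):
    n,l,st,c=cv2.connectedComponentsWithStats(mask.astype(np.uint8))
    return [(st[i].tolist(),c[i],l==i) for i in range(1,n) if st[i][4]>=amin]
def shift(s,target,yawdir=None):
    """mm shift along tool axes from measured pose to target TCP"""
    Rt,p=tool(s); return (np.array(target)-p)@Rt*1000
E
python3 - <<'E'
from h import *
im=cv2.imread("pics/top0.png")
c=im[90:250,200:500]; cv2.imwrite("pics/top0c.png",cv2.resize(c,None,fx=2.6,fy=2.6,interpolation=cv2.INTER_CUBIC))
d=np.load("top0d.npy")
hsv=cv2.cvtColor(im,cv2.COLOR_BGR2HSV)
def rep(nm,mask,z,amin=8):
    for st,c,l in blobs(mask,amin):
        print(nm,st,np.round(c,1),"w",np.round(onplane("top",c,z)[0],4), "depth",d[int(c[1]),int(c[0])])
H,S,V=[hsv[...,i].astype(int) for i in range(3)]
rep("yellow",(H>22)&(H<33)&(S>120)&(V>130),0)
rep("orange",(H>8)&(H<18)&(S>170)&(V>150),0.062)
rep("white",(S<60)&(V>190)&(np.arange(400)[:,None]>60),0)
rep("tin",(H>85)&(H<105)&(S>60)&(V>170),0.022)
print(im[185,445],im[190,452],im[205,475],im[168,421])
s=bot.sense(); Rt,p=tool(s); print(np.round(Rt,3))
E
```

```text
yellow [234, 107, 41, 36, 935] [253.9 124.6] w [0.7596 0.2374 0.    ] depth 1.0875983
yellow [356, 156, 9, 12, 18] [361.1 160.1] w [ 0.6686 -0.0321  0.    ] depth 1.0774497
yellow [302, 169, 4, 5, 8] [302.9 170.4] w [0.6421 0.1132 0.    ] depth 1.0708902
yellow [315, 227, 5, 11, 14] [316.4 232.5] w [0.4877 0.0794 0.    ] depth 1.0512079
orange [171, 152, 8, 8, 45] [174.6 155.5] w [0.6649 0.4132 0.062 ] depth 1.0337106
orange [257, 220, 4, 4, 8] [258.9 222. ] w [0.5084 0.2121 0.062 ] depth 0.99436444
orange [232, 316, 14, 8, 31] [240.6 318.4] w [0.2919 0.249  0.062 ] depth 0.94591546
white [7, 144, 12, 7, 58] [ 12.6 147.1] w [0.7004 0.8404 0.    ] depth 1.0727946
white [58, 148, 13, 7, 60] [ 64. 151.] w [0.6904 0.7108 0.    ] depth 1.0722569
white [268, 158, 15, 15, 70] [277.4 162.6] w [0.6617 0.1769 0.    ] depth 1.0759321
white [218, 166, 14, 17, 73] [222.6 171.5] w [0.6391 0.3129 0.    ] depth 1.0738667
white [424, 175, 4, 5, 11] [425.5 176.9] w [ 0.6261 -0.1918  0.    ] depth 1.0662811
white [439, 178, 10, 19, 121] [443.4 187.5] w [ 0.5994 -0.2354  0.    ] depth 1.0679152
white [4
[... 340 characters left out ...]
8, 213, 14, 18, 75] [286.6 223.8] w [0.5089 0.1523 0.    ] depth 1.0507282
white [226, 223, 16, 16, 77] [231.2 232.9] w [0.4865 0.2875 0.    ] depth 1.0547384
white [280, 335, 7, 6, 38] [283.1 337.6] w [0.2387 0.1578 0.    ] depth 0.9817207
tin [418, 113, 25, 24, 458] [430.1 124.9] w [ 0.7527 -0.2016  0.022 ] depth 1.0675154
tin [163, 177, 11, 11, 77] [167.8 181.8] w [0.609  0.4403 0.022 ] depth 1.0406002
tin [233, 178, 11, 17, 155] [237.9 186.4] w [0.598  0.2698 0.022 ] depth 1.0272639
tin [275, 286, 24, 16, 326] [286.8 293.3] w [0.3437 0.1486 0.022 ] depth 0.9793082
[191 187 186] [64 72 55] [105 139  42] [106 140  44]
[[-0.001  0.235  0.972]
 [-0.001  0.972 -0.235]
 [-1.    -0.001 -0.   ]]
```

View pics/top0c.png

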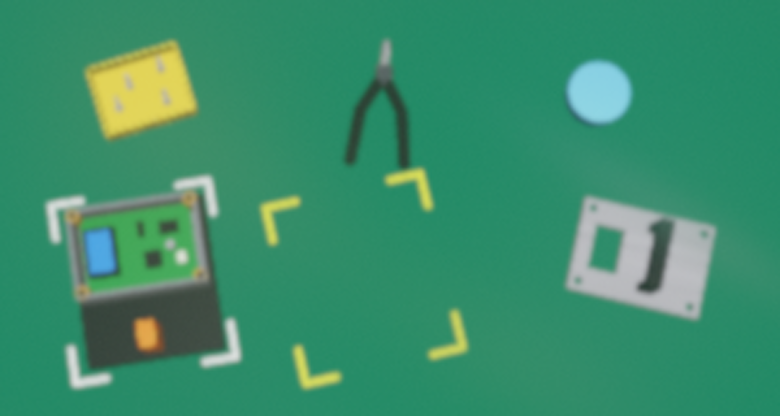

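The crop confirms it: the middle carrier sits in the white marks with its orange handle towards the robot and its blue display to the left. Next I'll measure the marks, handle and panel more carefully.

```bash
python3 - <<'E'
from h import *
im=cv2.imread("pics/top0.png")
hsv=cv2.cvtColor(im,cv2.COLOR_BGR2HSV); H,S,V=[hsv[...,i].astype(int) for i in range(3)]
X,Y=np.meshgrid(np.arange(640),np.arange(400))
y=(H>20)&(H<45)&(S>80)&(V>110)&(X>295)&(X<385)&(Y>150)&(Y<245)
w=(S<75)&(V>150)&(X>213)&(X<296)&(Y>152)&(Y<245)
for nm,m in(("y",y),("w",w)):
    P=[]
    for st,c,l in blobs(m,20):
        P.append(onplane("top",c,0)[0]); print(nm,st,np.round(c,1),np.round(P[-1],4))
o=(H>5)&(H<20)&(S>130)&(V>110)&(X>240)&(X<275)&(Y>205)&(Y<230)
for st,c,l in blobs(o,10): print("or",st,c,onplane("top",c,.062))
# panel: bright area
p=(S<60)&(V>120)&(X>405)&(X<485)&(Y>155)&(Y<220)
cn=max(cv2.findContours(p.astype(np.uint8),cv2.RETR_EXTERNAL,cv2.CHAIN_APPROX_NONE)[0],key=cv2.contourArea)
r=cv2.minAreaRect(cn); b=cv2.boxPoints(r); W=onplane("top",b,.004); print(r,np.round(W,4).tolist(),W.mean(0)); print([np.linalg.norm(W[i]-W[i-1]) for i in range(4)])
E
```

```text
y [348, 155, 18, 16, 105] [358.7 160.2] [ 0.6681 -0.0262  0.    ]
y [300, 166, 15, 18, 101] [305.4 172.5] [0.6368 0.1068 0.    ]
y [365, 210, 15, 18, 95] [373.7 220.5] [ 0.5173 -0.0612  0.    ]
y [313, 223, 18, 16, 107] [319.4 232.7] [0.4872 0.0719 0.    ]
w [266, 157, 18, 17, 140] [276.4 162.8] [0.6611 0.1793 0.    ]
w [217, 165, 17, 19, 144] [223.5 171.6] [0.6388 0.3105 0.    ]
w [273, 171, 5, 24, 47] [275.2 182.3] [0.612  0.1816 0.    ]
w [267, 186, 6, 6, 26] [269.3 188.3] [0.5969 0.196  0.    ]
w [235, 196, 41, 7, 43] [255.9 199.5] [0.5689 0.2288 0.    ]
w [277, 212, 16, 20, 134] [286.5 223.6] [0.5095 0.1525 0.    ]
w [225, 223, 18, 17, 131] [231.6 232.9] [0.4864 0.2864 0.    ]
or [252, 212, 11, 13, 117] [256.48717949 218.20512821] [[0.5171944  0.21773835 0.062     ]]
((446.1029968261719, 188.6674041748047), (53.041099548339844, 36.642364501953125), 13.392496109008789) [[0.5668, -0.1658, 0.004], [0.6562, -0.1894, 0.004], [0.6253, -0.3164, 0.004], [0.5366, -0.2915, 0.004]] [ 0.59620153 -0.24078911  0.004     ]
[np.float64(0.12929167315610782), np.float64(0.09246961359653394), np.float64(0.1306787938856473), np.float64(0.09219555252596429)]
```

```bash
python3 - <<'E'
from h import *
s=bot.sense(); print(shift(s,[.515,.220,.2]))
E
```

```text
[  30.83425931 -214.78508767  449.10749401]
```

Emit:
{"method": "drive_tool", "body": {
  "targets": [
    [[0, -20, 40], -0.05, 85],
    [[0, -40, 85], -0.1, 85],
    [[0, -62, 130], -0.15, 85],
    [[0, -85, 175], -0.2, 85],
    [[0, -107, 220], -0.25, 85]
  ]
}}

```text
time: 0.6
ee_pos: [0.3181, 0.3779, 0.2311]
orientation: [-2.541, 1.57, -2.525]
wrist_force: [1.6, 0.2, 0.0]
width: 0.0849
```

```bash
python3 - <<'E'
from h import *
s=bot.sense(); print(s["time"],s["ee_pos"],shift(s,[.515,.220,.2])); Rt,_=tool(s); print(np.degrees(np.arctan2(Rt[1,1],Rt[0,1])))
E
```

```text
0.6 [0.3181265  0.37792272 0.23105725] [  31.02748502 -161.00195956  194.36815044]
90.90410154607525
```

Tool y is at 90.9° and has to reach 99.5°, so I'll turn by -0.15.

Emit:
{"method": "drive_tool", "body": {
  "targets": [
    [[0, -32, 40], -0.05, 85],
    [[0, -64, 78], -0.1, 85],
    [[10, -97, 117], -0.15, 85],
    [[20, -130, 156], -0.15, 85],
    [[30, -160, 193], -0.15, 85]
  ]
}}

```text
time: 1.1
ee_pos: [0.5107, 0.2226, 0.2016]
orientation: [2.308, 1.571, 2.471]
wrist_force: [0.4, 2.0, 0.1]
width: 0.085
```

Emit:
{"method": "drive_tool", "body": {
  "targets": [
    [[0, 0, 0], 0, 85],
    [[0, 0, 0], 0, 85]
  ]
}}

```text
time: 1.3
ee_pos: [0.5095, 0.2232, 0.201]
orientation: [3.1, 1.569, -3.022]
wrist_force: [-0.8, 0.2, 0.1]
width: 0.085
```

```bash
python3 - <<'E'
from h import *
s,p,d=grab("wrist","pics/w1.png"); print(s["time"],s["ee_pos"],s["joint_vel"].round(3)); Rt,_=tool(s); print(np.degrees(np.arctan2(Rt[1,1],Rt[0,1])), s["wrist_force"])
np.save("w1s.npy",s,allow_pickle=True)
E
```

```text
1.3 [0.50948099 0.22321779 0.20103633] [ 0.042 -0.029 -0.014  0.008  0.004 -0.001]
99.20531246153985 [-0.79229545  0.19128379  0.13676037]
```

View pics/w1.png

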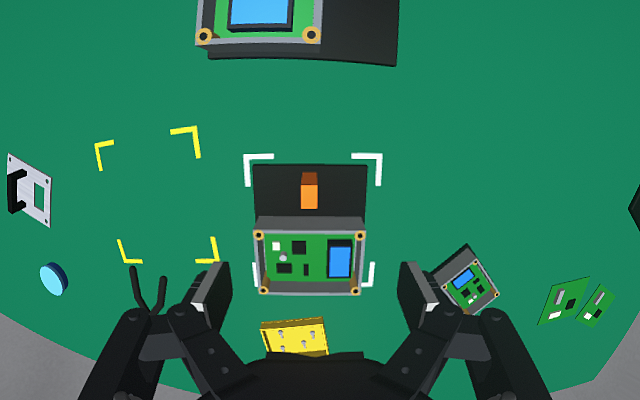

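```bash
cat >> h.py <<'E'
LOC=np.array([[36,54],[-36,54],[-36,-54],[36,-54]])/1000.
def fit2d(loc,W):
    """rigid fit: W = Rot(th) loc + t"""
    a=loc-loc.mean(0); b=W-W.mean(0)
    th=np.arctan2((a[:,0]*b[:,1]-a[:,1]*b[:,0]).sum(),(a*b).sum())
    c,si=np.cos(th),np.sin(th); M=np.array([[c,-si],[si,c]])
    t=W.mean(0)-M@loc.mean(0); res=np.linalg.norm(W-(loc@M.T+t),axis=1)
    return th,t,res,M
def brass(p,box):
    hsv=cv2.cvtColor(p,cv2.COLOR_RGB2HSV); H,S,V=[hsv[...,i].astype(int) for i in range(3)]
    m=(H>10)&(H<26)&(S>70)&(V>120); k=np.zeros_like(m); x0,y0,x1,y1=box; k[y0:y1,x0:x1]=1
    m=(m&k).astype(np.uint8); return m
E
python3 - <<'E'
from h import *
s=np.load("w1s.npy",allow_pickle=True).item(); p=cv2.imread("pics/w1.png")[:,:,::-1].copy()
m=brass(p,(245,222,375,302))
for st,c,l in blobs(m,10): print(st,np.round(c,1),onplane("wrist",c,.048,s).round(4))
m=brass(p,(290,165,330,215))
hsv=cv2.cvtColor(p,cv2.COLOR_RGB2HSV); H,S,V=[hsv[...,i].astype(int) for i in range(3)]
o=(H>5)&(H<22)&(S>130)&(V>180); o[:165]=0;o[215:]=0;o[:,:290]=0;o[:,330:]=0
for st,c,l in blobs(o,10):
    print("top",st,np.round(c,1),onplane("wrist",c,.062,s).round(4))
c=cv2.resize(p[150:310,230:390],None,fx=4,fy=4,interpolation=cv2.INTER_CUBIC)[:600]; cv2.imwrite("pics/w1c.png",c[:,:,::-1])
E
```

```text
[253, 229, 11, 12, 74] [258.2 234.4] [[0.5732 0.1721 0.048 ]]
[354, 230, 11, 11, 75] [359.5 235.1] [[0.5566 0.2783 0.048 ]]
[350, 277, 4, 9, 28] [351.7 281.4] [[0.6154 0.2826 0.048 ]]
[259, 286, 10, 8, 46] [263.9 289.7] [[0.6438 0.1845 0.048 ]]
[350, 286, 10, 9, 48] [354.1 290.3] [[0.6274 0.2882 0.048 ]]
top [301, 185, 17, 24, 386] [308.5 196.4] [[0.5182 0.218  0.062 ]]
```

View pics/w1c.png

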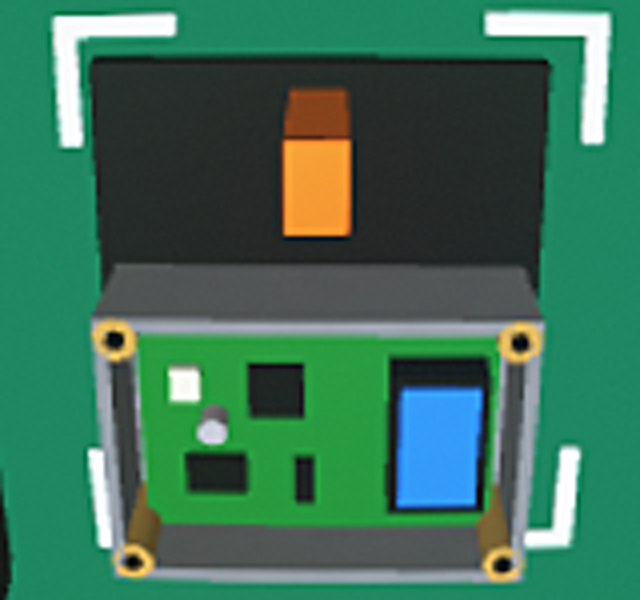

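Handle at (0.5182, 0.2180). From the inserts the housing centre is (0.6003, 0.2308) and the yaw is 9.1°, which puts the handle at (0.5184, 0.2177), so the two measurements agree. Going down now.

```bash
python3 - <<'E'
from h import *
s=bot.sense(); print(s["ee_pos"],shift(s,[.5183,.2178,.027]))
E
```

```text
[0.50885215 0.22409084 0.20146563] [174.44862999  -7.77084879   8.62451955]
```

Emit:
{"method": "drive_tool", "body": {
  "targets": [
    [[20, -4, 4], 0, 85],
    [[50, -8, 9], 0, 85],
    [[80, -8, 9], 0, 85],
    [[105, -8, 9], 0, 85],
    [[120, -8, 9], 0, 85]
  ]
}}

```text
time: 1.85
ee_pos: [0.5172, 0.219, 0.0804]
orientation: [-3.129, 1.568, -2.963]
wrist_force: [-0.5, -0.4, -0.6]
width: 0.0849
```

Emit:
{"method": "drive_tool", "body": {
  "targets": [
    [[0, 0, 0], 0, 85],
    [[0, 0, 0], 0, 85]
  ]
}}

```text
time: 2.05
ee_pos: [0.519, 0.2189, 0.0827]
orientation: [1.912, 1.571, 2.077]
wrist_force: [-0.0, -0.9, 0.0]
width: 0.0849
```

```bash
python3 - <<'E'
from h import *
s,p,d=grab("wrist","pics/w2.png"); print(s["time"],s["ee_pos"],shift(s,[.5183,.2178,.027]),s["wrist_force"]); Rt,_=tool(s); print(np.degrees(np.arctan2(Rt[1,1],Rt[0,1])))
hsv=cv2.cvtColor(p,cv2.COLOR_RGB2HSV); H,S,V=[hsv[...,i].astype(int) for i in range(3)]
o=(H>5)&(H<22)&(S>130)&(V>180)
for st,c,l in blobs(o,30): print("top",st,np.round(c,1),onplane("wrist",c,.062,s).round(4))
E
```

```text
2.05 [0.51901228 0.21893663 0.08265448] [55.654393   -1.01102988 -0.88693463] [-0.01570651 -0.8791307   0.00285066]
99.4586646675141
top [301, 227, 28, 36, 983] [314.5 244.2] [[0.518  0.2179 0.062 ]]
```

View pics/w2.png

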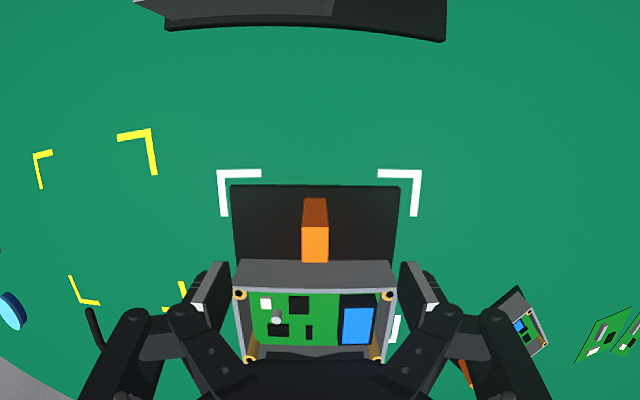

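The handle's top face at (314,244) puts it at (0.518, 0.218), midway between the fingers. I'll go down and close.

Emit:
{"method": "drive_tool", "body": {
  "targets": [
    [[15, -1, -1], 0, 85],
    [[30, -1, -1], 0, 85],
    [[45, -1, -1], 0, 85],
    [[54, -1, -1], 0, 85],
    [[54, -1, -1], 0, 85]
  ]
}}

```text
time: 2.6
ee_pos: [0.5185, 0.2169, 0.0279]
orientation: [-3.115, 1.57, -2.951]
wrist_force: [-0.8, 0.4, 0.7]
width: 0.0851
```

Emit:
{"method": "drive_tool", "body": {
  "targets": [
    [[0, 0, 0], 0, 50],
    [[0, 0, 0], 0, 30],
    [[0, 0, 0], 0, 22],
    [[0, 0, 0], 0, 12],
    [[0, 0, 0], 0, 10]
  ],
  "grip_force": 40
}}

```text
time: 3.1
ee_pos: [0.5192, 0.2172, 0.0286]
orientation: [0.886, 1.569, 1.05]
wrist_force: [0.6, 0.3, -2.4]
width: 0.0158
```

Emit:
{"method": "drive_tool", "body": {
  "targets": [
    [[0, 0, 0], 0, 5],
    [[0, 0, 0], 0, 5],
    [[0, 0, 0], 0, 5]
  ]
}}

```text
time: 3.4
ee_pos: [0.5191, 0.2172, 0.0285]
orientation: [0.784, 1.57, 0.948]
wrist_force: [-2.0, 2.7, 5.6]
width: 0.0155
```

```bash
python3 - <<'E'
from h import *
s=bot.sense(); print(s["time"],s["ee_pos"],s["wrist_force"],s["torque"],s["width"]); Rt,_=tool(s); print(np.degrees(np.arctan2(Rt[1,1],Rt[0,1])))
E
```

```text
3.4 [0.51914143 0.21716015 0.0284962 ] [-2.02202613  2.69778241  5.57588505] [ 0.2982929   0.25497921 -0.01674563] 0.015470211461820796
99.36585546337743
```

Gripped at a width of 15.5 mm, pressing lightly down. The mark centre (0.577, 0.023) at 13.1° puts the target handle position at (0.524, 0.010). In tool axes that is y -205, z -28.5 and a turn of -0.066, and I'll slide it there in stages.

Emit:
{"method": "drive_tool", "body": {
  "targets": [
    [[0, -4, -0.5], 0, 5],
    [[0, -12, -1.7], 0, 5],
    [[0, -22, -3], 0, 5],
    [[0, -32, -4.5], 0, 5],
    [[0, -42, -6], 0, 5]
  ]
}}

```text
time: 3.9
ee_pos: [0.5205, 0.1748, 0.0285]
orientation: [0.779, 1.568, 0.943]
wrist_force: [0.9, 5.4, 4.7]
width: 0.0156
```

Emit:
{"method": "drive_tool", "body": {
  "targets": [
    [[0, -10, -1.4], 0, 5],
    [[0, -20, -2.8], 0, 5],
    [[0, -30, -4.2], 0, 5],
    [[0, -40, -5.6], 0, 5],
    [[0, -50, -7], 0, 5]
  ]
}}

```text
time: 4.4
ee_pos: [0.5217, 0.1242, 0.0285]
orientation: [0.81, 1.568, 0.974]
wrist_force: [0.2, 5.4, 4.9]
width: 0.0156
```

Emit:
{"method": "drive_tool", "body": {
  "targets": [
    [[0, -10, -1.4], 0, 5],
    [[0, -20, -2.8], 0, 5],
    [[0, -30, -4.2], 0, 5],
    [[0, -40, -5.6], 0, 5],
    [[0, -50, -7], 0, 5]
  ]
}}

```text
time: 4.9
ee_pos: [0.5228, 0.0738, 0.0285]
orientation: [0.845, 1.568, 1.009]
wrist_force: [1.0, 4.4, 5.8]
width: 0.0153
```

Emit:
{"method": "drive_tool", "body": {
  "targets": [
    [[0, -10, -1.4], -0.015, 5],
    [[0, -20, -2.8], -0.03, 5],
    [[0, -30, -4.2], -0.045, 5],
    [[0, -38, -5.3], -0.06, 5],
    [[0, -43, -6], -0.066, 5]
  ]
}}

```text
time: 5.4
ee_pos: [0.5237, 0.0303, 0.0285]
orientation: [0.887, 1.568, 1.117]
wrist_force: [-0.1, 6.6, 6.1]
width: 0.0155
```

```bash
python3 - <<'E'
from h import *
s=bot.sense(); print(s["time"],s["ee_pos"],s["wrist_force"],s["torque"],s["width"]); Rt,_=tool(s); print(np.degrees(np.arctan2(Rt[1,1],Rt[0,1])))
print(shift(s,[.5248,.0103,.0285]))
E
```

```text
5.4 [0.52370895 0.03027095 0.02852016] [-0.07483037  6.56704258  6.09729148] [1.03858649 0.01340225 0.18752772] 0.01547110312297364
103.175825017812
[ -0.02480294 -19.69391417  -3.48981848]
```

Emit:
{"method": "drive_tool", "body": {
  "targets": [
    [[0, -7, -1], 0, 5],
    [[0, -13, -2], 0, 5],
    [[0, -17, -3], 0, 5],
    [[0, -19.5, -3.5], 0, 5],
    [[0, -19.5, -3.5], 0, 5]
  ]
}}

```text
time: 5.9
ee_pos: [0.5248, 0.0104, 0.0285]
orientation: [0.616, 1.569, 0.845]
wrist_force: [0.8, 4.1, 6.0]
width: 0.0152
```

```bash
python3 - <<'E'
from h import *
s,p,d=grab("wrist","pics/w3.png"); print(s["time"],s["ee_pos"],s["wrist_force"]); Rt,_=tool(s); print(np.degrees(np.arctan2(Rt[1,1],Rt[0,1])))
s2,p2,d2=grab("top","pics/top3.png")
c=cv2.resize(p2[130:250,270:410],None,fx=5,fy=5,interpolation=cv2.INTER_CUBIC); cv2.imwrite("pics/top3c.png",c[:,:,::-1])
np.save("w3s.npy",s,allow_pickle=True)
E
```

```text
5.9 [0.52477742 0.01035184 0.02852494] [0.80644405 4.14565168 6.03894016]
103.14404346523065
```

View pics/w3.png

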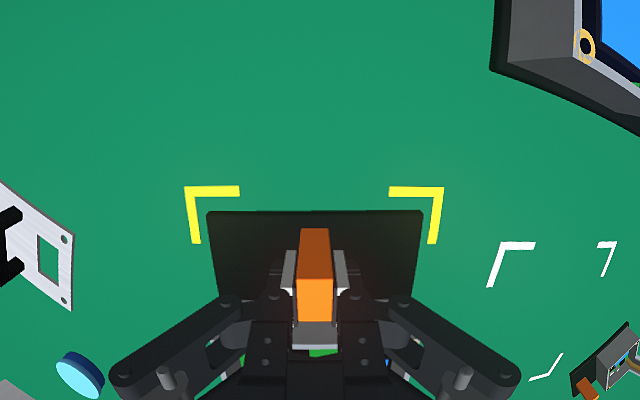

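View pics/top3c.png

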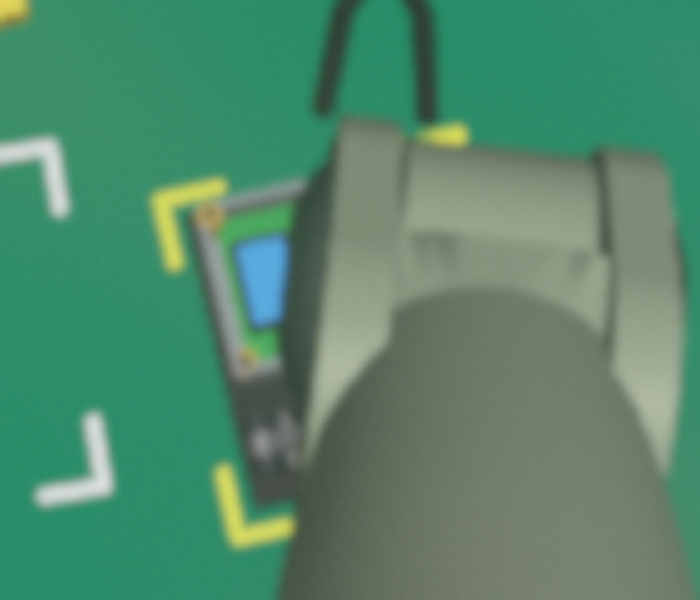

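```bash
python3 - <<'E'
from h import *
s=np.load("w3s.npy",allow_pickle=True).item(); p=cv2.imread("pics/w3.png")
c=cv2.resize(p[175:255,170:460],None,fx=2.7,fy=4,interpolation=cv2.INTER_CUBIC); cv2.imwrite("pics/w3c.png",c)
hsv=cv2.cvtColor(p,cv2.COLOR_BGR2HSV); H,S,V=[hsv[...,i].astype(int) for i in range(3)]
y=(H>22)&(H<38)&(S>120)&(V>120)
for st,cc,l in blobs(y,80):
    cn=cv2.findContours(l.astype(np.uint8),cv2.RETR_EXTERNAL,cv2.CHAIN_APPROX_NONE)[0][0]
    q=cv2.approxPolyDP(cn,3,True)[:,0]; print(st,cc,q.tolist()); print(onplane("wrist",q,0,s).round(4)[:,:2].tolist())
    print("cen",onplane("wrist",cc,0,s).round(4))
k=(V<60); k[:195]=0;k[300:]=0;k[:,:190]=0;k[:,440:]=0
rows=np.where(k[:,260])[0][:2],np.where(k[:,380])[0][:2]; print(rows)
for r in(225,240,255,270):
    xs=np.where(k[r])[0]; print(r,xs.min(),xs.max(),onplane("wrist",[[xs.min()-.5,r],[xs.max()+.5,r]],.008,s).round(4)[:,:2].tolist())
for x in (225,260,280,350,380,405):
    r=np.where(k[:,x])[0].min(); print(x,r,onplane("wrist",[x,r-.5],.008,s).round(4)[0,:2])
E
```

```text
[184, 186, 56, 58, 984] [203.25609756 203.22560976] [[238, 186], [185, 186], [193, 243], [200, 243], [193, 197], [238, 195]]
[[0.5014, -0.042], [0.5088, -0.0753], [0.5464, -0.0668], [0.5451, -0.0619], [0.5147, -0.0693], [0.5069, -0.0412]]
cen [[ 0.5171 -0.0622  0.    ]]
[389, 186, 55, 58, 994] [423.6639839  203.63179074] [[390, 186], [389, 196], [434, 197], [427, 243], [435, 243], [443, 187]]
[[0.4812, 0.0446], [0.4872, 0.0459], [0.4811, 0.0743], [0.5117, 0.0811], [0.5106, 0.0867], [0.4736, 0.0779]]
cen [[0.4867 0.069  0.    ]]
(array([211, 212]), array([210, 211]))
225 207 421 [[0.527, -0.0563], [0.4978, 0.0688]]
240 210 419 [[0.5366, -0.0535], [0.5075, 0.0711]]
255 212 417 [[0.5468, -0.0513], [0.5176, 0.0737]]
270 215 414 [[0.5574, -0.0484], [0.5284, 0.0759]]
225 211 [ 0.515 -0.046]
260 211 [ 0.5102 -0.0258]
280 211 [ 0.5076 -0.0146]
350 211 [0.4986 0.0239]
380 210 [0.4941 0.0406]
405 210 [0.4907 0.0552]
```

View pics/w3c.png

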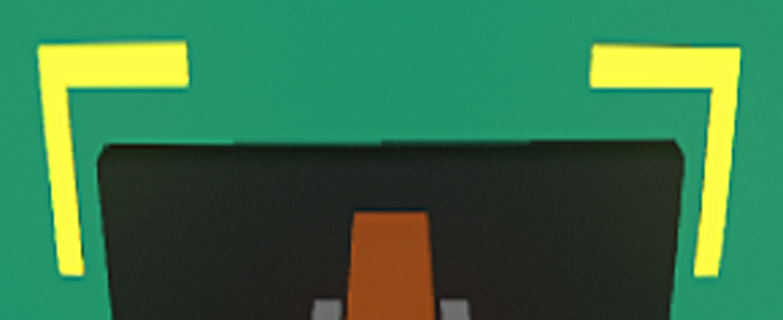

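The near yellow marks' inner corners are at (193,197) and (434,197), and the carrier's near edge is at row 211. The yaw error is about 0.2°, the side offset about 0.4 mm, and the near gap is 5.3 mm where 8 mm is wanted. I'll push 2 mm further out and then let go.

Emit:
{"method": "drive_tool", "body": {
  "targets": [
    [[0, 0, 1], 0, 5],
    [[0, 0, 2], 0, 5],
    [[0, 0, 2.2], 0, 5],
    [[0, 0, 2], 0, 5]
  ]
}}

```text
time: 6.4
ee_pos: [0.5247, 0.0103, 0.0285]
orientation: [3.051, 1.568, -3.002]
wrist_force: [-4.8, 1.3, 12.7]
width: 0.0157
```

Emit:
{"method": "drive_tool", "body": {
  "targets": [
    [[0, 0, 0], 0, 18],
    [[0, 0, 0], 0, 25],
    [[0, 0, 0], 0, 45],
    [[0, 0, 0], 0, 70],
    [[0, 0, 0], 0, 85]
  ]
}}

```text
time: 6.9
ee_pos: [0.5261, 0.0105, 0.0278]
orientation: [-2.963, 1.57, -2.734]
wrist_force: [-0.2, -0.4, 0.3]
width: 0.0679
```

Emit:
{"method": "drive_tool", "body": {
  "targets": [
    [[0, 0, 0], 0, 85],
    [[-10, 0, 0], 0, 85],
    [[-40, 0, 0], 0, 85],
    [[-80, 0, 0], 0, 85],
    [[-120, 0, 0], 0, 85]
  ]
}}

```text
time: 7.4
ee_pos: [0.5257, 0.0107, 0.1497]
orientation: [2.853, 1.57, 3.082]
wrist_force: [0.9, -0.4, 0.4]
width: 0.0849
```

Emit:
{"method": "drive_tool", "body": {
  "targets": [
    [[-20, 0, -10], 0, 85],
    [[-40, 0, -20], 0, 85],
    [[-50, 0, -40], 0, 85],
    [[-50, 0, -60], 0, 85],
    [[-50, 0, -60], 0, 85]
  ]
}}

```text
time: 7.9
ee_pos: [0.4659, -0.0031, 0.199]
orientation: [-2.798, 1.57, -2.57]
wrist_force: [0.2, -0.2, 0.1]
width: 0.0845
```

```bash
python3 - <<'E'
from h import *
s,p,d=grab("wrist","pics/w4.png"); print(s["time"],s["ee_pos"],s["wrist_force"],s["joint_vel"].round(3)); Rt,_=tool(s); print(np.degrees(np.arctan2(Rt[1,1],Rt[0,1])))
s2,p2,d2=grab("top","pics/top4.png")
np.save("w4s.npy",s,allow_pickle=True)
E
```

```text
7.9 [ 0.46586216 -0.00309768  0.1990418 ] [ 0.2364833  -0.18210563  0.077652  ] [ 0.01   0.039  0.042 -0.025  0.009  0.011]
103.09528750147295
```

View pics/w4.png

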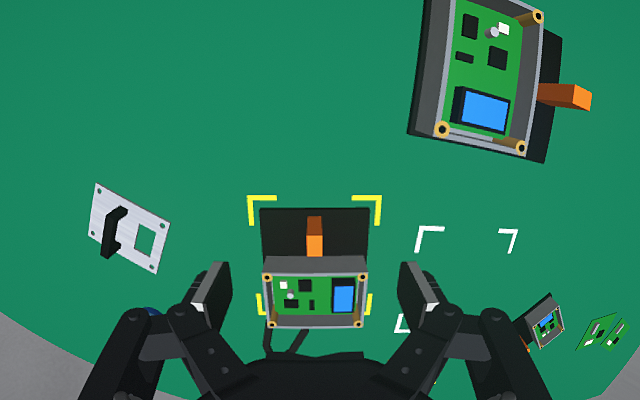

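View pics/top4.png

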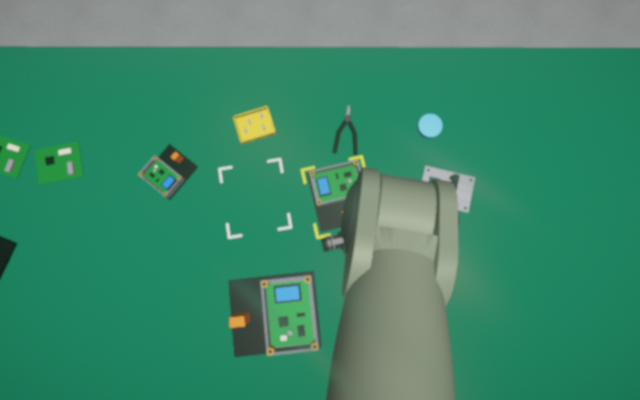

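```bash
python3 - <<'E'
from h import *
s=np.load("w4s.npy",allow_pickle=True).item(); p=cv2.imread("pics/w4.png")
c=cv2.resize(p[185:335,235:395],None,fx=4,fy=4,interpolation=cv2.INTER_CUBIC); cv2.imwrite("pics/w4c.png",c)
hsv=cv2.cvtColor(p,cv2.COLOR_BGR2HSV); H,S,V=[hsv[...,i].astype(int) for i in range(3)]
y=(H>22)&(H<38)&(S>120)&(V>120); y[335:]=0
for st,cc,l in blobs(y,20):
    cn=cv2.findContours(l.astype(np.uint8),cv2.RETR_EXTERNAL,cv2.CHAIN_APPROX_NONE)[0][0]
    q=cv2.approxPolyDP(cn,2,True)[:,0]; print(st,cc.round(1),q.tolist()); print(onplane("wrist",q,0,s).round(4)[:,:2].tolist())
m=brass(p[:,:,::-1].copy(),(255,268,375,332))
for st,c,l in blobs(m,6): print(st,c.round(1),onplane("wrist",c,.048,s).round(4))
k=(V<60); k[:195]=0;k[268:]=0;k[:,:250]=0;k[:,380:]=0
for r in(215,225,235,245,250):
    xs=np.where(k[r])[0]; print(r,xs.min(),xs.max(),onplane("wrist",[[xs.min()-.5,r],[xs.max()+.5,r]],.008,s).round(4)[:,:2].tolist())
for x in (270,285,300,330,345,360):
    r=np.where(k[:,x])[0].min(); print(x,r,onplane("wrist",[x,r-.5],.008,s).round(4)[0,:2])
E
```

```text
[247, 195, 30, 31, 273] [256.5 204.1] [[275, 195], [247, 195], [250, 225], [253, 225], [252, 200], [276, 199]]
[[0.5016, -0.0429], [0.5091, -0.0755], [0.5463, -0.0659], [0.5454, -0.0623], [0.5139, -0.0686], [0.5062, -0.0408]]
[352, 195, 30, 31, 281] [371.6 204.2] [[352, 195], [352, 199], [376, 200], [374, 224], [378, 225], [381, 195]]
[[0.4813, 0.0444], [0.486, 0.0457], [0.4807, 0.0739], [0.5107, 0.0806], [0.5109, 0.0859], [0.4734, 0.078]]
[256, 293, 10, 22, 108] [259.6 304.5] [[257, 293], [258, 312], [265, 314], [261, 310], [260, 294]]
[[0.6451, -0.0426], [0.6786, -0.0367], [0.6795, -0.0264], [0.6737, -0.033], [0.6456, -0.0383]]
[364, 293, 8, 22, 97] [368.2 304.3] [[371, 293], [368, 294], [364, 314], [369, 314]]
[[0.6098, 0.1085], [0.6122, 0.1049], [0.6476, 0.1105], [0.6463, 0.1177]]
[262, 272, 10, 10, 64] [266.6 276.8] [[ 0.5827 -0.0323  0.048 ]]
[358, 272, 10, 10, 56] [362.3 276.8] [[0.5581 0.0729 0.048 ]]
[273, 306, 1, 7, 7] [273. 309.] [[ 0.6274 -0.0176  0.048 ]]
[353, 308, 10, 20, 84] [356.3 319.2] [[0.6205 0.0849 0.048 ]]
[267, 321, 10, 7, 42] [271.4 323.5] [[ 0.6514 -0.0158  0.048 ]]
215 260 368 [[0.5272, -0.0558], [0.4982, 0.0683]]
225 260 368 [[0.5398, -0.0537], [0.5104, 0.072]]
235 262 367 [[0.5522, -0.0492], [0.5233, 0.0747]]
245 262 367 [[0.5656, -0.0471], [0.5362, 0.0787]]
250 263 366 [[0.5721, -0.0448], [0.5431, 0.0795]]
270 208 [ 0.5151 -0.0453]
285 208 [ 0.5111 -0.0283]
300 208 [ 0.5072 -0.0115]
330 208 [0.4994 0.0221]
345 208 [0.4954 0.0389]
360 208 [0.4915 0.0559]
```

View pics/w4c.png

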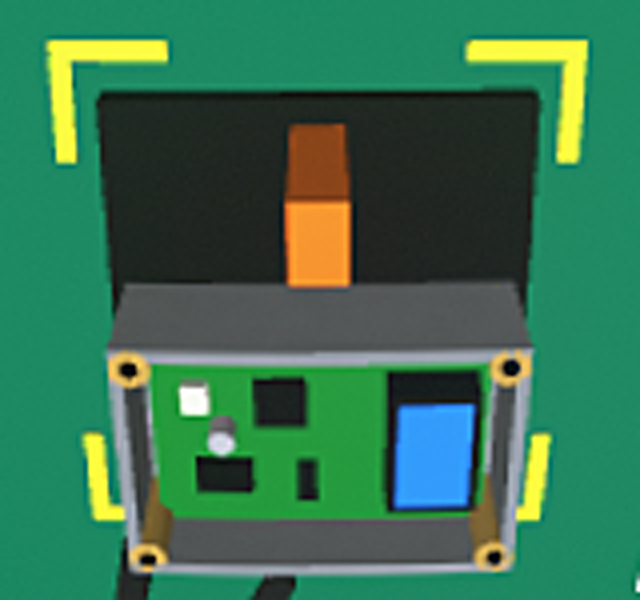

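The near edge sits 6.5 mm inside the marks (8 mm is nominal), centred sideways, with the carrier at 13.2° and the marks at 13.2°. So the carrier is placed. Next is the panel, at about (0.596, -0.241) and -14°.

```bash
python3 - <<'E'
from h import *
s=bot.sense(); print(shift(s,[.594,-.249,.2]))
E
```

```text
[  -1.03489033 -268.08646739   66.72109751]
```

Emit:
{"method": "drive_tool", "body": {
  "targets": [
    [[0, -40, 10], 0.1, 85],
    [[0, -85, 20], 0.2, 85],
    [[0, -130, 32], 0.3, 85],
    [[0, -175, 44], 0.4, 85],
    [[0, -220, 55], 0.47, 85]
  ]
}}

```text
time: 8.5
ee_pos: [0.5731, -0.2066, 0.1977]
orientation: [0.297, 1.57, 0.053]
wrist_force: [-1.1, 0.0, 0.7]
width: 0.085
```

```bash
python3 - <<'E'
from h import *
s=bot.sense(); print(s["time"],s["ee_pos"],shift(s,[.594,-.249,.2])); Rt,_=tool(s); print(np.degrees(np.arctan2(Rt[1,1],Rt[0,1])))
E
```

```text
8.5 [ 0.5730647  -0.20655424  0.1977307 ] [ -2.25757692 -36.13484742  30.5655821 ]
76.02817413516846
```

Emit:
{"method": "drive_tool", "body": {
  "targets": [
    [[0, -20, 15], 0, 85],
    [[0, -36, 30], 0, 85],
    [[0, -36, 30], 0, 85],
    [[0, -36, 30], 0, 85]
  ]
}}

```text
time: 8.9
ee_pos: [0.592, -0.2467, 0.1972]
orientation: [2.549, 1.569, 2.308]
wrist_force: [0.3, 1.2, 0.0]
width: 0.0849
```

```bash
python3 - <<'E'
from h import *
s,p,d=grab("wrist","pics/w5.png"); print(s["time"],s["ee_pos"],s["wrist_force"],s["joint_vel"].round(3)); Rt,_=tool(s); print(np.degrees(np.arctan2(Rt[1,1],Rt[0,1])))
np.save("w5s.npy",s,allow_pickle=True)
E
```

```text
8.9 [ 0.59204484 -0.2466689   0.19716295] [0.32537682 1.17480913 0.03732244] [ 0.016 -0.024 -0.028  0.003 -0.    -0.001]
76.19023236787939
```

View pics/w5.png

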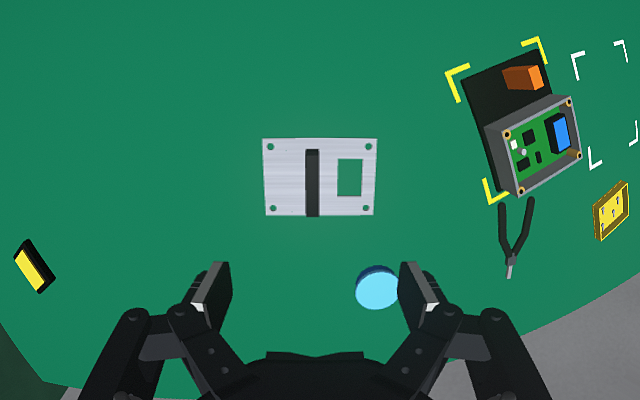

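```bash
cat >> h.py <<'E'
def holes(p,approx,rad=6):
    """green-through-panel holes: centroid of greenish pixels within rad of approx pixel"""
    hsv=cv2.cvtColor(p,cv2.COLOR_RGB2HSV); out=[]
    Y,X=np.mgrid[:p.shape[0],:p.shape[1]]
    for a in approx:
        m=(np.hypot(X-a[0],Y-a[1])<rad)
        w=np.clip(hsv[...,1].astype(float)-70,0,None)*m
        out.append([(X*w).sum()/w.sum(),(Y*w).sum()/w.sum()])
    return np.array(out)
E
python3 - <<'E'
from h import *
s=np.load("w5s.npy",allow_pickle=True).item(); p=cv2.imread("pics/w5.png")[:,:,::-1].copy()
h=holes(p,[(365,208),(368,146),(270,147),(273,209)]); print(h.round(1).tolist())
W=onplane("wrist",h,.004,s); th,t,res,M=fit2d(LOC,W[:,:2]); print(W.round(4).tolist(),np.degrees(th),t,res)
print("handle",M@[0,-.008]+t)
# bar top
g=p.max(2)<60; g[:145]=0;g[220:]=0;g[:,:295]=0;g[:,330:]=0
for st,c,l in blobs(g,50): print(st,c,onplane("wrist",c,.038,s))
b=cv2.resize(p[130:225,255:385],None,fx=5,fy=5,interpolation=cv2.INTER_CUBIC); cv2.imwrite("pics/w5c.png",b[:,:,::-1])
s=bot.sense(); print(s["ee_pos"]); hx=M@[0,-.008]+t; print(shift(s,[hx[0],hx[1],.014]))
E
```

```text
[[365.0, 206.9], [367.8, 145.9], [270.1, 146.1], [272.8, 207.2]]
[[0.6436, -0.1991, 0.004], [0.5742, -0.1822, 0.004], [0.549, -0.2867, 0.004], [0.6184, -0.3034, 0.004]] -13.601567026999914 [ 0.59631449 -0.24283958] [0.00049997 0.00040064 0.00046598 0.00049163]
handle [ 0.59443315 -0.25061522]
[306, 149, 12, 68, 784] [311.70663265 181.97959184] [[ 0.59078836 -0.24965223  0.038     ]]
[ 0.59177025 -0.24601251  0.19744631]
[183.43879279  -3.97429765   3.90372239]
```

View pics/w5c.png

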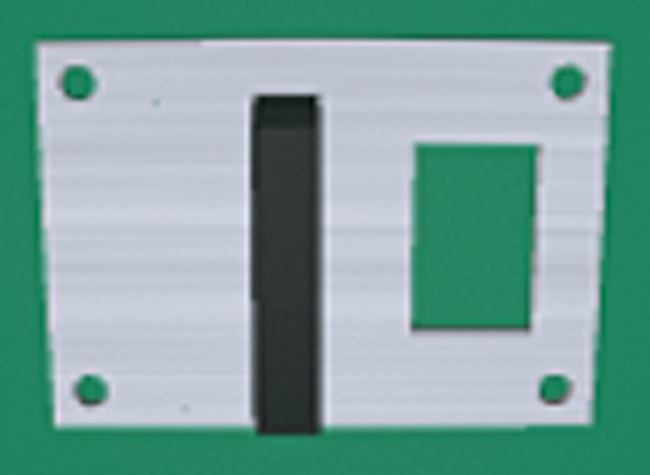

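The hole fit has residuals of 0.5 mm: panel centre (0.5963, -0.2428), yaw -13.6°, bar at (0.5944, -0.2506). Tool y is at 76.2°, against the 76.4° wanted. Going down.

Emit:
{"method": "drive_tool", "body": {
  "targets": [
    [[30, -2, 2], 0, 85],
    [[65, -4, 4], 0, 85],
    [[95, -4, 4], 0, 85],
    [[115, -4, 4], 0, 85],
    [[120, -4, 4], 0, 85]
  ]
}}

```text
time: 9.45
ee_pos: [0.5929, -0.2493, 0.0755]
orientation: [2.827, 1.566, 2.587]
wrist_force: [-0.2, -0.3, 0.1]
width: 0.0846
```

Emit:
{"method": "drive_tool", "body": {
  "targets": [
    [[0, 0, 0], -0.004, 85],
    [[0, 0, 0], -0.004, 85]
  ]
}}

```text
time: 9.65
ee_pos: [0.5957, -0.2516, 0.0796]
orientation: [-0.246, 1.569, -0.482]
wrist_force: [0.4, 0.4, 1.4]
width: 0.0849
```

```bash
python3 - <<'E'
from h import *
s,p,d=grab("wrist","pics/w6.png"); print(s["time"],s["ee_pos"],s["joint_vel"].round(3),shift(s,[.5944,-.2506,.014])); Rt,_=tool(s); print(np.degrees(np.arctan2(Rt[1,1],Rt[0,1])))
E
```

```text
9.65 [ 0.59570688 -0.25160991  0.07957796] [-0.006 -0.009  0.012 -0.003 -0.002  0.004] [65.5744733   0.70919065 -1.63766531]
76.47943725056605
```

View pics/w6.png

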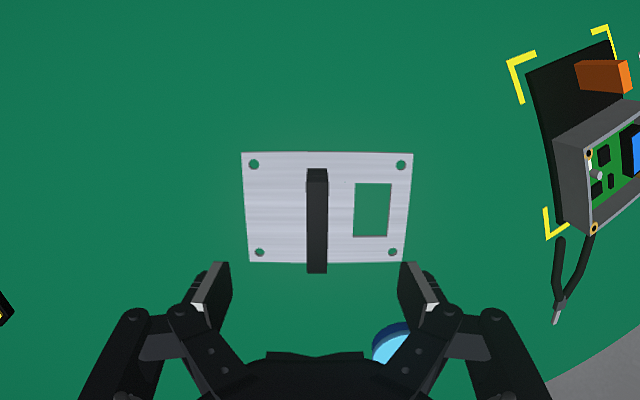

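The bar, at (316,220), stands midway between the fingers, and the tin is clear of them. I'll go down the last 65 mm and grip.

Emit:
{"method": "drive_tool", "body": {
  "targets": [
    [[20, 0.5, -1.5], 0, 85],
    [[40, 0.5, -1.5], 0, 85],
    [[55, 0.5, -1.5], 0, 85],
    [[64, 0.5, -1.5], 0, 85],
    [[65, 0.5, -1.5], 0, 85]
  ]
}}

```text
time: 10.2
ee_pos: [0.593, -0.2506, 0.0123]
orientation: [2.823, 1.569, 2.586]
wrist_force: [0.1, 0.3, 0.4]
width: 0.0849
```

Emit:
{"method": "drive_tool", "body": {
  "targets": [
    [[0, 0, 0], 0, 50],
    [[0, 0, 0], 0, 30],
    [[0, 0, 0], 0, 20],
    [[0, 0, 0], 0, 10],
    [[0, 0, 0], 0, 5]
  ],
  "grip_force": 60
}}

```text
time: 10.7
ee_pos: [0.5938, -0.2509, 0.0136]
orientation: [0.145, 1.57, -0.091]
wrist_force: [-3.8, 1.8, 2.9]
width: 0.0126
```

Emit:
{"method": "drive_tool", "body": {
  "targets": [
    [[0, 0, 0], 0, 5],
    [[0, 0, 0], 0, 5],
    [[0, 0, 0], 0, 5]
  ]
}}

```text
time: 11.0
ee_pos: [0.5939, -0.251, 0.0136]
orientation: [-0.152, 1.57, -0.389]
wrist_force: [-0.7, 0.9, 5.8]
width: 0.0131
```

```bash
python3 - <<'E'
from h import *
s,p,d=grab("wrist","pics/w7.png"); print(s["time"],s["ee_pos"],s["wrist_force"],s["torque"],s["width"]); Rt,_=tool(s); print(np.degrees(np.arctan2(Rt[1,1],Rt[0,1])))
E
```

```text
11.0 [ 0.59391106 -0.25104227  0.01360432] [-0.67868094  0.89474287  5.75152272] [ 0.08770048  0.12508302 -0.01015512] 0.01305566326719017
76.43884038959067
```

View pics/w7.png

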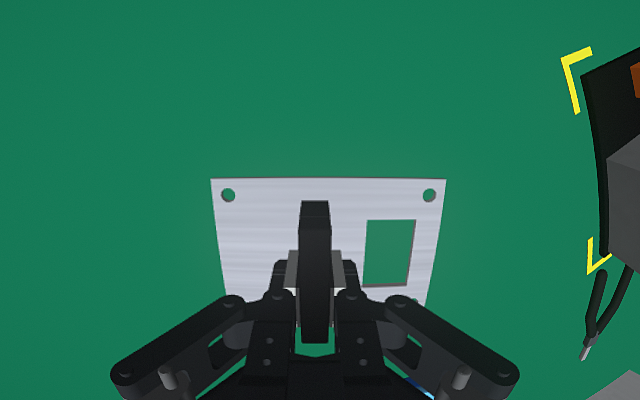

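Gripped at a width of 13.1 mm. I'll measure where the panel sits in the hand from the two near holes at (228,195) and (429,195), then lift straight up.

```bash
python3 - <<'E'
from h import *
s=bot.sense(); p=cv2.imread("pics/w7.png")[:,:,::-1].copy()
h=holes(p,[(429,195),(228,195)],10); W=onplane("wrist",h,.004,s); print(h.round(1).tolist(),W.round(4).tolist())
th,t,res,M=fit2d(LOC[1:3],W[:,:2]); print(np.degrees(th),t,res)
Rt,e=tool(s); print("panel origin in tool (mm)",(np.r_[t,0]-e)@Rt*1000, "yaw rel", np.degrees(th)+90-np.degrees(np.arctan2(Rt[1,1],Rt[0,1])))
E
```

```text
[[427.6, 193.8], [228.6, 193.8]] [[0.5734, -0.184, 0.004], [0.5486, -0.2873, 0.004]]
-13.503789638983724 [ 0.59597487 -0.24407389] [0.00087336 0.00087336]
panel origin in tool (mm) [13.57508657  7.29278892  0.40057873] yaw rel 0.0655285829986667
```

Emit:
{"method": "drive_tool", "body": {
  "targets": [
    [[-10, 0, 0], 0, 5],
    [[-25, 0, 0], 0, 5],
    [[-50, 0, 0], 0, 5],
    [[-80, 0, 0], 0, 5],
    [[-110, 0, 0], 0, 5]
  ]
}}

```text
time: 11.55
ee_pos: [0.5931, -0.2507, 0.1246]
orientation: [3.009, 1.57, 2.773]
wrist_force: [1.5, -0.6, -1.4]
width: 0.0128
```

Emit:
{"method": "drive_tool", "body": {
  "targets": [
    [[-20, 0, 0], 0, 5],
    [[-20, 0, 0], 0, 5],
    [[-20, 0, 0], 0, 5]
  ]
}}

```text
time: 11.85
ee_pos: [0.5934, -0.2509, 0.1433]
orientation: [-0.357, 1.57, -0.594]
wrist_force: [0.6, 0.0, -3.1]
width: 0.0129
```

```bash
python3 - <<'E'
from h import *
s,p,d=grab("wrist","pics/w8.png"); print(s["time"],s["ee_pos"],s["wrist_force"],s["torque"],s["width"],s["joint_vel"].round(3)); 
Rt,e=tool(s); y=np.degrees(np.arctan2(Rt[1,1],Rt[0,1])); print(y)
h=holes(p,[(429,195),(228,195)],10); print(h.round(1))
W=onplane("wrist",h,.004+e[2]-.0136,s); th,t,res,M=fit2d(LOC[1:3],W[:,:2]); print((np.r_[t,e[2]-.0136]-e)@Rt*1000,np.degrees(th)+90-y,res)
# target: inserts -> carrier pose
E
```

```text
11.85 [ 0.59344701 -0.2508833   0.14327967] [ 0.58599814  0.01533872 -3.14671631] [-0.04313617 -0.00799136 -0.01901888] 0.012872038379449006 [-0.002  0.027 -0.029 -0.005  0.     0.001]
76.4315165538303
[[427.5 193.9]
 [228.6 193.8]]
[13.59873973  7.25336665  0.43317158] 0.04917275173954749 [0.00087131 0.00087131]
```

View pics/w8.png

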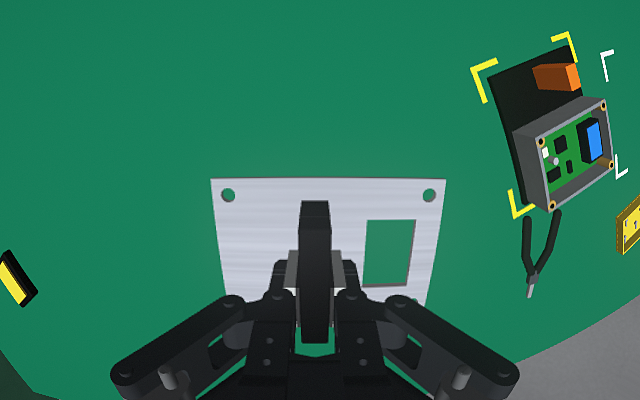

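The hole pixels didn't change after the lift, so nothing slipped. I'll turn to the carrier's yaw beside the housing, still high, to measure the inserts at the final tool orientation.

```bash
python3 - <<'E'
from h import *
s=bot.sense(); print(shift(s,[.641,-.125,.16]))
E
```

```text
[-17.84291261 133.32908707  17.43323788]
```

Emit:
{"method": "drive_tool", "body": {
  "targets": [
    [[-5, 15, 2], -0.09, 5],
    [[-10, 40, 5], -0.19, 5],
    [[-15, 70, 9], -0.29, 5],
    [[-18, 100, 13], -0.38, 5],
    [[-18, 125, 16], -0.44, 5]
  ]
}}

```text
time: 12.4
ee_pos: [0.6379, -0.1314, 0.1594]
orientation: [2.521, 1.568, 2.728]
wrist_force: [0.0, 0.9, -2.7]
width: 0.013
```

Emit:
{"method": "drive_tool", "body": {
  "targets": [
    [[0, 7, 0], -0.025, 5],
    [[0, 7, 0], -0.025, 5],
    [[0, 7, 0], -0.025, 5],
    [[0, 7, 0], -0.025, 5]
  ]
}}

```text
time: 12.8
ee_pos: [0.6364, -0.1274, 0.1605]
orientation: [3.065, 1.57, -2.992]
wrist_force: [-0.1, 0.7, -1.0]
width: 0.0129
```

```bash
python3 - <<'E'
from h import *
s,p,d=grab("wrist","pics/w9.png"); print(s["time"],s["ee_pos"],s["wrist_force"],s["joint_vel"].round(3)); 
Rt,e=tool(s); y=np.degrees(np.arctan2(Rt[1,1],Rt[0,1])); print(y)
np.save("w9s.npy",s,allow_pickle=True)
E
```

```text
12.8 [ 0.63638309 -0.12739144  0.16049417] [-0.10859117  0.73877098 -1.02409723] [-0.001 -0.003  0.005  0.002  0.004 -0.003]
102.96648197741648
```

View pics/w9.png

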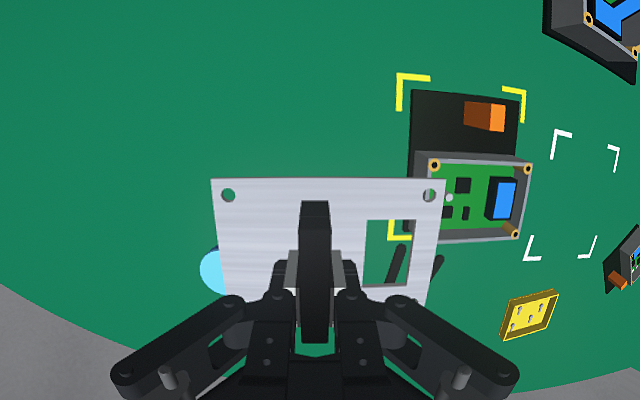

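```bash
python3 - <<'E'
from h import *
s=np.load("w9s.npy",allow_pickle=True).item(); p=cv2.imread("pics/w9.png")[:,:,::-1].copy()
b=cv2.resize(p[145:250,415:545],None,fx=5,fy=5,interpolation=cv2.INTER_CUBIC); cv2.imwrite("pics/w9c.png",b[:,:,::-1])
hsv=cv2.cvtColor(p,cv2.COLOR_RGB2HSV); H,S,V=[hsv[...,i].astype(int) for i in range(3)]
m=(H>10)&(H<28)&(S>70)&(V>150); m[:150]=0;m[245:]=0;m[:,:420]=0;m[:,540:]=0
for st,c,l in blobs(m,8): print(st,c.round(1),onplane("wrist",c,.048,s).round(4))
E
```

```text
[428, 158, 12, 13, 95] [433.6 164.2] [[ 0.5828 -0.0328  0.048 ]]
[523, 163, 9, 12, 61] [527.3 168.3] [[0.5582 0.0721 0.048 ]]
[511, 229, 7, 10, 32] [513.5 233.4] [[0.6277 0.0867 0.048 ]]
```

View pics/w9c.png

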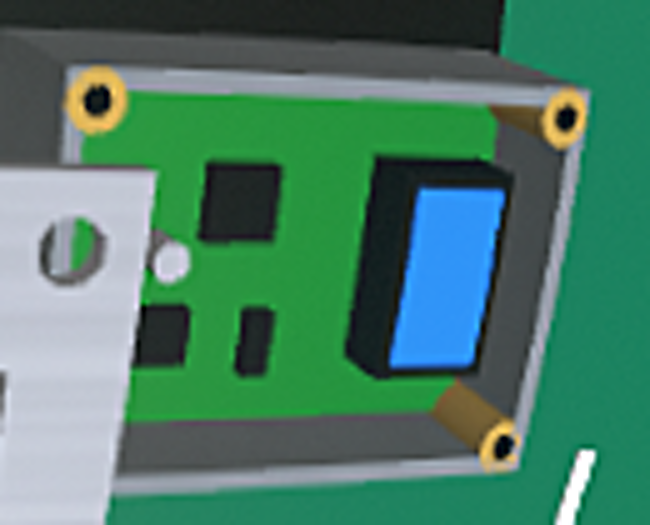

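```bash
python3 - <<'E'
from h import *
s=np.load("w9s.npy",allow_pickle=True).item()
px=np.array([[415+500/5-.4,145+446/5-.4],[415+565/5-.4,145+118/5-.4],[415+97/5-.4,145+100/5-.4]])
W=onplane("wrist",px,.048,s); print(W.round(4)); th,t,res,M=fit2d(LOC[:3],W[:,:2]); print(np.degrees(th),t,res)
s=bot.sense(); Rt,e=tool(s); y=np.degrees(np.arctan2(Rt[1,1],Rt[0,1]))
off=np.array([.0073,.0003]) # panel origin in tool y,z
# final tool yaw
yt=np.degrees(th)+90; a=np.radians(yt); ty=np.array([np.cos(a),np.sin(a)]); tz=np.array([np.sin(a),-np.cos(a)])
for o in (.0073,.0080):
    f=t-ty*o-tz*.0003; print(o,f,"shift to high pose",shift(s,[f[0],f[1],.12]),"turn",-np.radians(yt-y))
E
```

```text
[[ 0.6278  0.0886  0.048 ]
 [ 0.5579  0.0725  0.048 ]
 [ 0.583  -0.0323  0.048 ]]
13.342645139633689 [0.60540804 0.02815729] [4.73160070e-04 8.81978944e-05 3.85908896e-04]
0.0073 [0.60680079 0.02098511] shift to high pose [ 40.68021902 151.30247536   4.34624242] turn -0.006624436316799214
0.008 [0.60696233 0.020304  ] shift to high pose [ 40.68020679 150.60249072   4.35087949] turn -0.006624436316799214
```

Housing centre (0.6054, 0.0282), yaw 13.3°, residuals under 0.5 mm, and it agrees with the earlier view. Moving over it, staying high.

Emit:
{"method": "drive_tool", "body": {
  "targets": [
    [[0, 15, 1], 0, 5],
    [[0, 45, 2], -0.005, 5],
    [[0, 80, 3], -0.005, 5],
    [[5, 110, 4], -0.005, 5],
    [[15, 132, 4], -0.005, 5]
  ]
}}

```text
time: 13.35
ee_pos: [0.6108, 0.0054, 0.1469]
orientation: [0.102, 1.569, 0.336]
wrist_force: [0.5, -0.6, -1.2]
width: 0.0127
```

Emit:
{"method": "drive_tool", "body": {
  "targets": [
    [[5, 10, 0], 0, 5],
    [[15, 17, 0], 0, 5],
    [[25, 19, 0], 0, 5],
    [[25, 19, 0], 0, 5],
    [[25, 19, 0], 0, 5]
  ]
}}

```text
time: 13.85
ee_pos: [0.6066, 0.0208, 0.1206]
orientation: [-3.049, 1.57, -2.817]
wrist_force: [0.2, -0.2, -2.2]
width: 0.0128
```

```bash
python3 - <<'E'
from h import *
s,p,d=grab("wrist","pics/w10.png"); print(s["time"],s["ee_pos"],s["wrist_force"],s["joint_vel"].round(3)); 
Rt,e=tool(s); y=np.degrees(np.arctan2(Rt[1,1],Rt[0,1])); print(y, shift(s,[.6069,.0207,.0766]))
np.save("w10s.npy",s,allow_pickle=True)
s,p,d=grab("scene","pics/s10.png")
E
```

```text
13.85 [0.60658131 0.02079262 0.12059954] [ 0.16719661 -0.2266239  -2.2339935 ] [-0.003 -0.011  0.014  0.002  0.001  0.   ]
103.28774626904693 [43.99932931 -0.16037754  0.32131805]
```

View pics/w10.png

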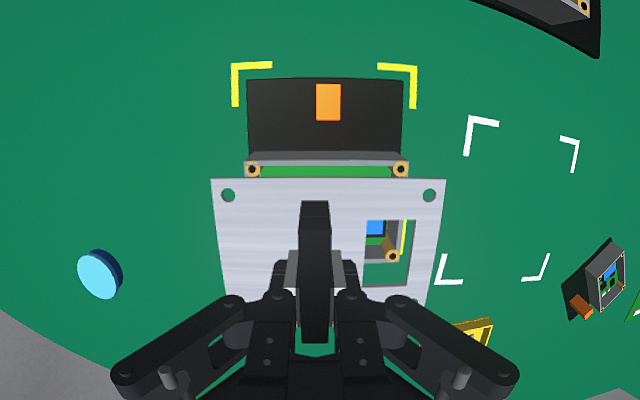

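View pics/s10.png

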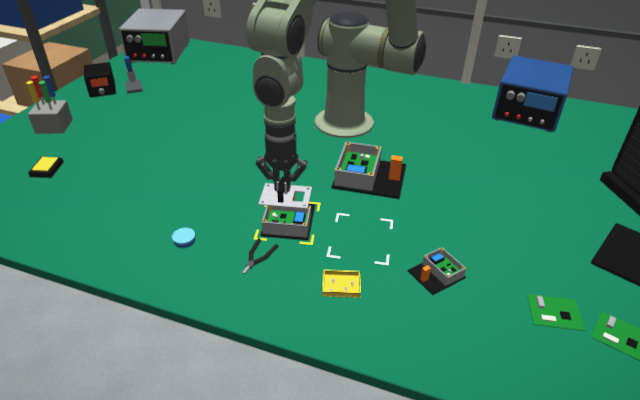

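Inserts 2 and 1 show at (252,169) and (400,169), insert 0 through the window at (392,255), and holes 2 and 1 at (228,195) and (429,195). I'll compare them all from this one view.

```bash
cat >> h.py <<'E'
def inserts(p,approx,rad=10):
    hsv=cv2.cvtColor(p,cv2.COLOR_RGB2HSV); H,S,V=[hsv[...,i].astype(int) for i in range(3)]
    Y,X=np.mgrid[:p.shape[0],:p.shape[1]]; out=[]
    for a in approx:
        m=((H>10)&(H<28)&(S>70)&(V>150)&(np.hypot(X-a[0],Y-a[1])<rad)).astype(np.uint8)
        cn=cv2.findContours(m,cv2.RETR_EXTERNAL,cv2.CHAIN_APPROX_NONE)[0]
        c=max(cn,key=len); (x,y),(w,h),_=cv2.fitEllipse(c); out.append([x,y]); print("ins",np.round([x,y,w,h],1))
    return np.array(out)
E
python3 - <<'E'
from h import *
s=np.load("w10s.npy",allow_pickle=True).item(); p=cv2.imread("pics/w10.png")[:,:,::-1].copy()
b=cv2.resize(p[150:270,205:450],None,fx=3.2,fy=3.2,interpolation=cv2.INTER_CUBIC); cv2.imwrite("pics/w10c.png",b[:,:,::-1])
q=inserts(p,[(392,256),(400,169),(252,169)]); W=onplane("wrist",q,.048,s)[:,:2]; print(W.round(4).tolist())
th,t,res,M=fit2d(LOC[:3],W); print("carrier",np.degrees(th),t,res)
th,t,res,M=fit2d(LOC[1:3],W[1:]); print("carrier12",np.degrees(th),t,res)
Rt,e=tool(s); h=holes(p,[(429,195),(228,195)],10); 
for zz in (0,.0026):
    Wh=onplane("wrist",h,e[2]-.0136+.004-zz,s)[:,:2]; thh,th_t,r,_=fit2d(LOC[1:3],Wh); print("panel",np.degrees(thh),th_t,r)
    print("housing - panel in tool y,z mm",(np.r_[t-th_t,0]@Rt*1000).round(2))
E
```

```text
ins [392.  255.3  11.4  12.5]
ins [400.2 168.5  14.5  15.3]
ins [252.3 169.8  12.   13.8]
[[0.6275, 0.0892], [0.558, 0.0725], [0.584, -0.0316]]
carrier 13.860872314419646 [0.60576756 0.02875928] [0.00070329 0.00012128 0.00070219]
carrier12 13.99831389801494 [0.60590412 0.02915757] [0.00033699 0.00033699]
panel 13.331605373077007 [0.60504388 0.02746307] [0.00085047 0.00085047]
housing - panel in tool y,z mm [-0.    1.45  1.23]
panel 13.331605373076941 [0.60581381 0.0277822 ] [5.8687691e-05 5.8687691e-05]
housing - panel in tool y,z mm [-0.    1.32  0.4 ]
```

View pics/w10c.png

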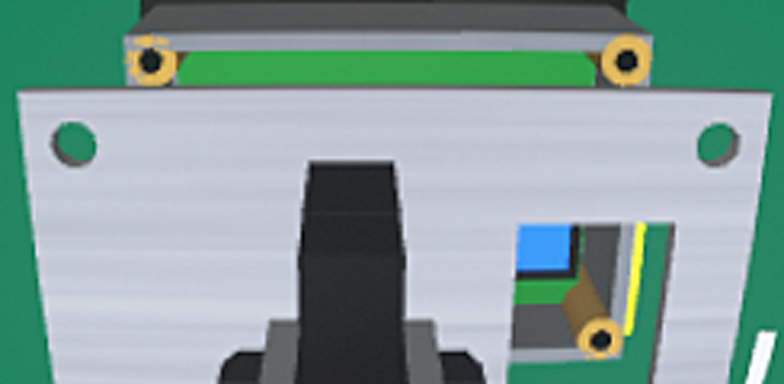

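```bash
cat >> h.py <<'E'
def dark(p,approx,rad=4.5):
    g=cv2.cvtColor(p,cv2.COLOR_RGB2GRAY).astype(float); Y,X=np.mgrid[:p.shape[0],:p.shape[1]]; out=[]
    for a in approx:
        a=np.array(a,float)
        for _ in range(4):
            w=np.clip(110-g,0,None)*(np.hypot(X-a[0],Y-a[1])<rad); a=np.array([(X*w).sum(),(Y*w).sum()])/w.sum()
        out.append(a)
    return np.array(out)
E
python3 - <<'E'
from h import *
s=np.load("w10s.npy",allow_pickle=True).item(); p=cv2.imread("pics/w10.png")[:,:,::-1].copy()
q=dark(p,[(392.5,256),(400,169),(252,169)]); print(q.round(2).tolist()); W=onplane("wrist",q,.048,s)[:,:2]
th,t,res,M=fit2d(LOC[:3],W); print("carrier",np.degrees(th),t,res)
Rt,e=tool(s); h=holes(p,[(429,195),(228,195)],10); print(h.round(2).tolist())
Wh=onplane("wrist",h,e[2]-.0136+.002,s)[:,:2]; thh,th_t,r,_=fit2d(LOC[1:3],Wh); print("panel",np.degrees(thh),th_t,r)
print("housing - panel in tool y,z mm",(np.r_[t-th_t,0]@Rt*1000).round(2), "turn",-(th-thh))
E
```

```text
[[392.46, 255.81], [400.4, 168.59], [251.65, 168.69]]
carrier 13.58208556413132 [0.60560122 0.02872218] [7.44574343e-05 1.08372829e-04 3.41540506e-05]
[[427.54, 193.9], [228.59, 193.77]]
panel 13.331605373076956 [0.60563613 0.02770855] [0.00015112 0.00015112]
housing - panel in tool y,z mm [-0.    0.99  0.2 ] turn -0.004371704044923097
```

The fit residuals are 0.1 mm. The correction is y +1.0, z +0.2, turn -0.004, together with the descent to a 15 mm gap (TCP z 0.0766).

Emit:
{"method": "drive_tool", "body": {
  "targets": [
    [[0, 1, 0.3], -0.004, 5],
    [[5, 1, 0.3], -0.004, 5],
    [[15, 1, 0.3], -0.004, 5],
    [[24, 1, 0.3], -0.004, 5],
    [[30, 1, 0.3], -0.004, 5]
  ]
}}

```text
time: 14.45
ee_pos: [0.6058, 0.0228, 0.0895]
orientation: [2.822, 1.569, 3.059]
wrist_force: [-0.3, 0.4, -2.7]
width: 0.0129
```

Emit:
{"method": "drive_tool", "body": {
  "targets": [
    [[6, 0, 0], 0, 5],
    [[10, 0, 0], 0, 5],
    [[13, 0, 0], 0, 5],
    [[13.5, 0, 0], 0, 5],
    [[13.5, 0, 0], 0, 5]
  ]
}}

```text
time: 14.95
ee_pos: [0.6068, 0.0228, 0.0776]
orientation: [-0.225, 1.571, 0.012]
wrist_force: [-0.1, -0.5, -1.5]
width: 0.0129
```

```bash
cat > chk.py <<'E'
from h import *
import sys
def chk(fn,ap,ids):
    s,p,d=grab("wrist",fn); print(s["time"],s["ee_pos"],s["wrist_force"].round(1),s["joint_vel"].round(3),s["width"]); 
    Rt,e=tool(s); y=np.degrees(np.arctan2(Rt[1,1],Rt[0,1])); print("tool yaw",y,"tilt",np.degrees(np.arccos(-Rt[2,0])))
    if ap:
        q=dark(p,ap); print(q.round(2).tolist()); W=onplane("wrist",q,.048,s)[:,:2]
        th,t,res,M=fit2d(LOC[ids],W); print("carrier",np.degrees(th),t,res)
        h=holes(p,[(429,195),(228,195)],10); print(h.round(2).tolist())
        Wh=onplane("wrist",h,e[2]-.0136+.002,s)[:,:2]; thh,th_t,r,_=fit2d(LOC[1:3],Wh); print("panel",np.degrees(thh),th_t,r)
        print("housing - panel in tool y,z mm",(np.r_[t-th_t,0]@Rt*1000).round(2), "turn",-(th-thh))
    return s,p
E
python3 - <<'E'
from chk import *
s,p=chk("pics/w11.png",None,None); np.save("w11s.npy",s,allow_pickle=True)
E
```

```text
14.95 [0.60679193 0.02275902 0.07764804] [-0.1 -0.5 -1.5] [-0.    -0.004  0.004  0.002  0.001  0.001] 0.012865082795625997
tool yaw 103.5907558945028 tilt 0.01436886468203627
```

View pics/w11.png

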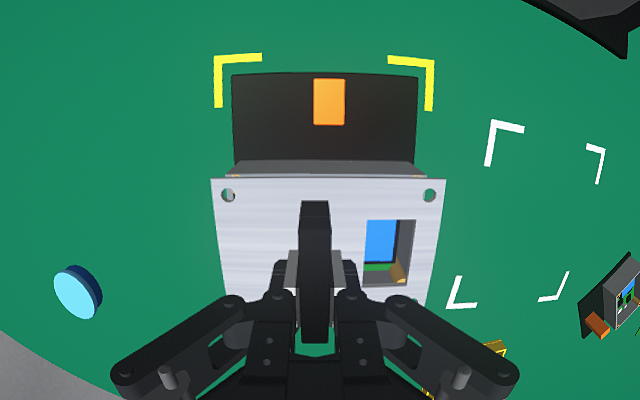

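```bash
python3 - <<'E'
from h import *
s=np.load("w11s.npy",allow_pickle=True).item(); p=cv2.imread("pics/w11.png")[:,:,::-1].copy()
Rt,e=tool(s); h=holes(p,[(429,195),(228,195)],7); print(h.round(2).tolist())
h=np.array([[427.54,193.9],[228.59,193.77]])
Wh=onplane("wrist",h,e[2]-.0136+.002,s)[:,:2]; thh,t,r,_=fit2d(LOC[1:3],Wh); print("panel",np.degrees(thh),t,r)
print("carrier(w10)-panel, tool mm",np.r_[np.array([.60560,.02872])-t,0]@Rt*1000)
b=cv2.resize(p[150:300,205:450],None,fx=3.2,fy=3.2,interpolation=cv2.INTER_CUBIC); cv2.imwrite("pics/w11c.png",b[:,:,::-1])
for i in range(3): print(bot.sense()["ee_pos"])
E
```

```text
[[428.32, 193.73], [225.1, 193.32]]
panel 13.63236287979196 [0.6058073  0.02966269] [0.00016299 0.00016299]
carrier(w10)-panel, tool mm [-5.48599322e-05 -8.67582427e-01 -4.23015057e-01]
[0.60687151 0.022732   0.07778031]
[0.60687151 0.022732   0.07778031]
[0.60687151 0.022732   0.07778031]
```

View pics/w11c.png

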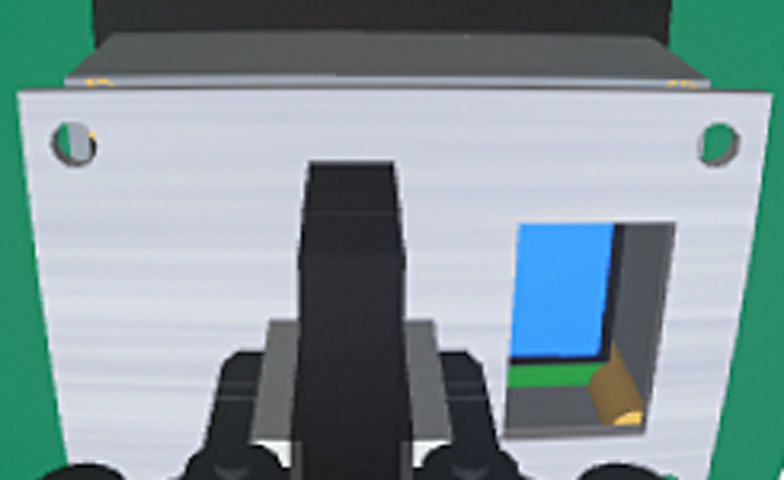

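In this view the panel sits about 0.8 mm too far towards +y (the holes' midpoint is 7.7 mm off the camera axis and the housing's 7.0 mm), and the gap is 16 mm. A small correction follows.

Emit:
{"method": "drive_tool", "body": {
  "targets": [
    [[0.5, -0.5, -0.2], 0, 5],
    [[1, -0.8, -0.3], 0, 5],
    [[1, -0.8, -0.3], 0, 5],
    [[1, -0.8, -0.3], 0, 5],
    [[1, -0.8, -0.3], 0, 5]
  ]
}}

```text
time: 15.5
ee_pos: [0.6066, 0.0219, 0.0766]
orientation: [-0.32, 1.571, -0.082]
wrist_force: [-0.6, 0.0, -2.8]
width: 0.013
```

Emit:
{"method": "drive_tool", "body": {
  "targets": [
    [[0, 0, 0], 0, 5],
    [[0, 0, 0], 0, 5],
    [[0, 0, 0], 0, 5]
  ]
}}

```text
time: 15.8
ee_pos: [0.6066, 0.0219, 0.0765]
orientation: [1.685, 1.571, 1.923]
wrist_force: [0.4, -0.2, -1.6]
width: 0.0129
```

```bash
python3 - <<'E'
from chk import *
s,p=chk("pics/w12.png",None,None); np.save("w12s.npy",s,allow_pickle=True)
Rt,e=tool(s); h=np.array([[427.54,193.9],[228.59,193.77]])
Wh=onplane("wrist",h,e[2]-.0136+.002,s)[:,:2]; thh,t,r,_=fit2d(LOC[1:3],Wh); print("panel",np.degrees(thh),t,r)
print("carrier(w10)-panel, tool mm",np.r_[np.array([.60560,.02872])-t,0]@Rt*1000)
b=cv2.resize(p[150:300,205:450],None,fx=3.2,fy=3.2,interpolation=cv2.INTER_CUBIC); cv2.imwrite("pics/w12c.png",b[:,:,::-1])
_,p,d=grab("scene","pics/s12.png"); b=cv2.resize(p[170:260,240:340],None,fx=6,fy=6,interpolation=cv2.INTER_CUBIC); cv2.imwrite("pics/s12c.png",b[:,:,::-1])
E
```

```text
15.8 [0.60656399 0.02192039 0.07652185] [ 0.4 -0.2 -1.6] [ 0.001  0.001 -0.    -0.003  0.003  0.001] 0.01286607589010942
tool yaw 103.59115555102115 tilt 0.0018865714379570798
panel 13.63114101095496 [0.60557917 0.02882619] [0.00015929 0.00015929]
carrier(w10)-panel, tool mm [-3.51859578e-06 -1.08107657e-01 -4.70461242e-03]
```

View pics/w12c.png

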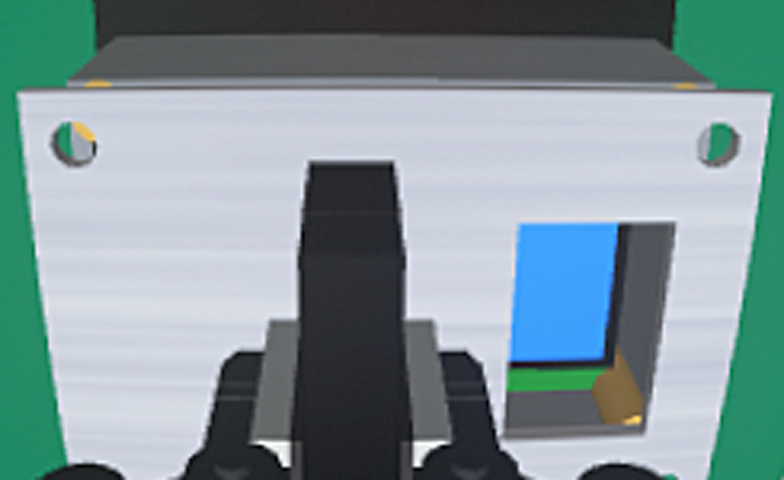

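View pics/s12c.png

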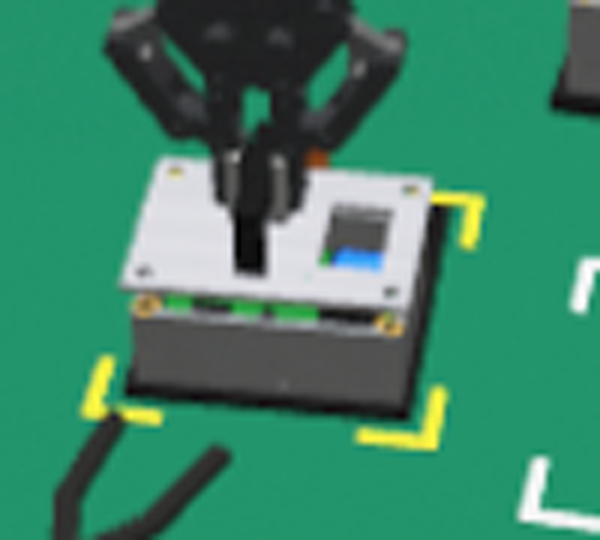

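```bash
python3 - <<'E'
from h import *
f=lambda u:np.array([240+u[0]/6-.4,170+u[1]/6-.4])
I=onplane("scene",[f((389,324)),f((147,305))],.048)[:,:2]; Hh=onplane("scene",[f((390,292)),f((144,271))],.063+.003)[:,:2]
print(I.round(4),Hh.round(4),"mean diff hole-insert mm, tool y/z:")
s=bot.sense(); Rt,e=tool(s); print((np.c_[Hh-I,[0,0]]@Rt*1000).round(1))
# wrist view: predicted gap between near rim/panel; check front rim outer corners
s=np.load("w12s.npy",allow_pickle=True).item()
g=lambda u:np.array([205+u[0]/3.2-.35,150+u[1]/3.2-.35])
c=onplane("wrist",[g((68,80)),g((715,83))],.048,s)[:,:2]; pc=onplane("wrist",[g((18,92)),g((773,95))],.067,s)[:,:2]
Rt,e=tool(s); print("rim corners tool",(np.c_[c,[.048]*2]-e)@Rt*1000); print("panel corners tool",(np.c_[pc,[.067]*2]-e)@Rt*1000)
E
```

```text
[[ 0.6282  0.0908]
 [ 0.654  -0.0131]] [[ 0.6277  0.0912]
 [ 0.6526 -0.0142]] mean diff hole-insert mm, tool y/z:
[[-0.   0.5 -0.4]
 [-0.  -0.7 -1.7]]
rim corners tool [[ 28.52028842 -52.65827095 -41.64892106]
 [ 28.52418939  66.62089957 -41.44503972]]
panel corners tool [[  9.52019657 -55.79368576 -44.49862429]
 [  9.52431367  70.08548414 -44.35782758]]
```

The wrist view puts the panel and rim midlines within 0.2 mm of each other, and their near edges 2.9 mm apart (3.0 mm is nominal). The scene view agrees to about 1 mm, which is its pixel limit. One more check on stillness and the bystanders, then I'll hand in.

```bash
python3 - <<'E'
from h import *
s2,p,d=grab("top","pics/top12.png"); s=bot.sense(); print(s["time"],s["ee_pos"],s["joint_vel"].round(4),s["width"],s["wrist_force"].round(1))
a=cv2.imread("pics/top0.png")[:,:,::-1]
df=np.abs(p.astype(int)-a).max(2)
for n,(x0,y0,x1,y1) in dict(dish=(230,103,278,146),pliers=(330,103,360,150),tin=(416,110,445,140)).items(): print(n,(df[y0:y1,x0:x1]>40).sum())
bot.job_done()
E
```

```text
15.95 [0.60654913 0.02188285 0.07651452] [-0.0015  0.0006  0.0011  0.0001  0.0008 -0.0008] 0.012878374855677853 [ 0.7 -0.5 -1.6]
dish 0
pliers 1375
tin 0
the job is handed in; nothing more can be done
```

```bash
python3 - <<'E'
import cv2,numpy as np
a=cv2.imread("pics/scene0.png").astype(int); b=cv2.imread("pics/s12.png").astype(int)
print((np.abs(a-b).max(2)[240:275,240:280]>40).sum())
E
```

```text
0
```

The job was handed in at 15.95 s, with the arm still holding the panel over the housing.

**Carrier:** I slid the middle-sized carrier by its orange handle from the white marks to the yellow ones with a light downward push, then let go. In the last picture of it uncovered, it was square to the marks within about 0.3° and centred sideways. Its robot-side edge was about 6.5 mm inside the marks, where 8 mm is the middle. A final 2 mm push outwards did not fully take, so it sits about 1.5 mm towards the robot, still inside the marks.

**Panel:** I gripped it by its bar; nothing slipped on lifting.
- **Alignment:** the wrist camera shows the panel centred on the housing within about 0.2 mm, and the turn matches within about 0.1°.
- **Level and gap:** the tool is vertical within 0.01°, and the gap works out at about 15 mm.
- **Stillness:** the joints were still at hand-in.

**Checks that disagreed:**
- **Scene camera:** it put the two visible holes within 0.6 mm and 1.8 mm of their inserts, but that is near its pixel limit.
- **Grip position:** the wrist camera put the panel about 1 mm off its nominal place in the grip. I treated that as camera bias, since the inserts were measured with the same camera.
- **Pliers:** the arm hid them from the top camera, so the last comparison there failed. The scene picture taken just before hand-in shows them unmoved. The tin and dish are unchanged in the top view.

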